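# Slide the drip tray home under the tap canister

### The arm

A 6-joint arm with a two-finger parallel gripper is mounted at the origin on the work surface. World frame = base frame: x ahead of the robot, y to its left, z up, the work surface at z = 0. Lengths are in m, angles in degrees, forces in N, time in s.
With the tool pointing down it reaches from about 0.375 to 0.925 m from the base axis. Payload 5.7 kg.
Tool frame: the origin (TCP) lies between the finger pads; the fingertips stand 8 mm ahead of it and the grasp point (between the pads) lies 11 mm behind it; z points along the fingers, y is the direction in which the jaws open and shut (so a half turn about z gives the same grasp; the last joint's range is limited). The gripper opens to 85 mm and grips with 20 to 120 N. Pads are 22 mm wide; open, the fingers measure 114 mm over their backs; the gripper's body (76 mm by 85 mm) begins 54 mm behind the grasp point. The pads swing forward as they close: fully open they stand 13 mm farther back than shut.
Start: joints at [57.233, 20.558, 86.54, -0, 72.909, -6.595], TCP at [0.265, 0.538, 0.239] pointing down, gripper open.
Joint ranges: [-170.27, 170.27], [-57.76, 135], [12.27, 136.19], [-55.21, 235.2], [11.17, 155.16], [-170.74, 170.74]. Speed limits (degrees/s): [136.94, 136.94, 180, 180, 180, 180].

### API

Orientations are given as a 3x3 rotation matrix whose columns are the frame's x, y, z axes.
In Python, from workcell import env, get_image gives the robot as it stands.
- The arm moves only by the tool step_arm, never from a script. Its argument "series" is a list of rows, each a list of 3 entries, a list of its own where there are three numbers: the shift along the world's x, y, z in units of 0.25 m (1.0 is 0.25 m), then the turn, a rotation vector about the world's x, y, z in units of 360 degrees (1.0 is 360 degrees), then the opening, from -1 (shut) to 1 (fully open), so that 0 is half open. In form: [[[dx, dy, dz], [wx, wy, wz], hand], ...]. A call has 1 to 8 rows; each row is the pose to reach, as a shift and turn from the pose commanded when the call began, turning the shorter way round; what a row does not reach only later rows make up. A row lasts 1/12 s, in which the tool goes at most 41.7 mm and 7.16 degrees, less where a joint would pass 70% of its speed; a pose out of reach is approached as far as the arm can. A call with a number of a shift or a turn outside -1 to 1 is refused whole. A call with a gripper value outside its range is refused whole. The fingers move at their own pace and stop on an object; the grip force is fixed at half the most. Time passes only in rows, so rows that repeat a pose let the fingers close. It gives the time, the measured TCP pose, the force and the opening at its end, in the units of the state.
- env.get_state(): the state, without advancing time (a new reading comes with each control period).
- get_image(name): name is "scene" or "top" or "wrist"; returns a dict with "img" (400x640x3 uint8, red, green, blue), "K" (3x3 intrinsics, pixels), "R" (3x3) and "t" (3): a world point X has camera coordinates R X + t; the wrist camera has in their place "hand_eye" (4x4, takes a point from camera to tool coordinates, whose origin is the TCP and whose axes are the flange's). Camera axes: x right, y down, z forward; pixel columns grow to the right and rows downward; lengths in m; the calibration is good to about 2 mm. The wrist camera is an equidistant fisheye: a pixel r from the principal point sees the ray r / f radians off the axis. A picture is of the moment at which its call begins: read the wrist's pose just before it. There is no depth.
- env.hand_in(): hands the job in, once; it reports no verdict.
The state is a dict: "time": time; "joints": joint angles; "dq": joint speeds; "joint_efforts": joint torques, N m; "tcp_pos": TCP position; "tcp_rot": TCP orientation; "ft_force": force on the tool from outside, world axes, zero at the start; "torque": the same for the moment, N m; "finger_gap": opening from 0.0 (shut) to 1.0 (fully open).
Only numpy, scipy, OpenCV 4.12 (cv2) and the standard library are available. Lean on these libraries where they do the work, as an engineer would, in place of code of your own. Each camera call takes 0.05 s, during which the arm holds its last target.

### The job

Slide the loose steel drip tray along the bench into the dispensing stand, lengthwise, in from the tap side and between the two front legs, until its far end rests against the low crossbar at the rear legs and it lies under the tap. Only push it with the fingertips: it must not be picked up or tilted. Leave everything else on the bench where it stands, and finish clear of the tray.

Things in the scene. Friction and masses are not known exactly. Their poses are not given: they have to be found in the camera images.
- stand: black steel-tube dispensing stand, fixed, carrying a white 5 l tap canister. Origin on the bench amid its legs; +x = the way the tray goes in, from tap side to rear legs; z up. Four round legs, 25 mm thick, at x = -85 and +85, y = -90.5 and +90.5 mm. Over them a 214 x 214 mm deck, underside 160 mm up; canister from x = -82 mm, to 400 mm up; side rails 115 mm up
- gap (a point): bench point half-way between the stand's two front legs (x = -85 mm in the stand's frame, whose axes it shares). The clear gap between the legs is 156 mm, 3 mm more than the tray on either side
- crossbar (a point): middle of the tray-side face of the crossbar that joins the rear legs and stops the tray: x = +82 mm in the stand's frame; the bar reaches from 5 to 35 mm above the bench
- tap (a point): mouth of the tap's spout, x = -116 mm in the stand's frame, 156 mm above the bench; the tap stands out to x = -126 mm and up to 223 mm above the bench
- tray: open drip tray of bare steel, 270 mm long (its x), 150 mm wide (its y), 30 mm high, upright walls and floor 3 mm thick, corners cut at 45 degrees over 12 mm, 0.5 to 0.8 kg, loose on the bench. Origin at the centre of its underside, z up; both ends are alike, either may lead. Home: origin at x = -53, y = 0 mm in the stand's frame, near end at x = -188, 90 mm out before the front legs
- jug: bystander: clear plastic measuring jug, about 104 mm across and 135 mm high, with a handle; beside the stand. Origin at the centre of its underside
- amber: bystander: small amber bottle, 62 mm across, 150 mm high; on the other side of the stand. Origin at the centre of its underside
- spray: bystander: white trigger spray bottle with a blue head, 76 mm across, 226 mm high; behind the stand. Origin at the centre of its underside
- brush: bystander: blue scrubbing brush with a bow handle, 150 x 58 mm, 76 mm high, bristles down. Origin at the centre of its underside

How it is judged:
By the outcome, as a careful person would: the job done as asked, in the order asked, and still so for the second after the job is handed in, with the robot touching nothing.
It also fails if it takes over 64 s, if anything falls off the work surface, if the arm or the gripper's body presses on something with over 40 N, if the wrist force passes 120 N, or if a joint passes its speed limit or range.

## Working session

There is one attempt and no reset: what is moved stays moved. The work goes in short steps, Python scripts to look and compute and a tool call to move; the robot and the scene stay as the last step left them, time stands still between calls to the robot, and variables do not carry over. Pictures are saved under pics/ and viewed, and the job is handed in when it is done.

Besides the shell and the picture viewer there is one more tool, called after "Call:" as a command line: name --argument value ..., lists and objects as JSON in quotes. step_arm: Moves the arm, as the interface text tells. Its arguments: {"type":"object","properties":{"series":{"type":"array"}},"required":["series"]}

```bash
mkdir -p pics; python3 - <<'E'
from workcell import env, get_image
import cv2
s=env.get_state(); print(s)
for n in ["scene","top","wrist"]:
    d=get_image(n); cv2.imwrite(f"pics/{n}0.png",d["img"][:,:,::-1])
    print(n,d["K"],d.get("R"),d.get("t"),d.get("hand_eye"))
E
```

```text
{'time': 0.0, 'joints': array([ 5.72331886e+01,  2.05981537e+01,  8.65978253e+01,  1.31650937e-03,
        7.29100195e+01, -6.59259305e+00]), 'dq': array([ 0.02003335, -0.04747588, -0.01640526,  0.0444407 ,  0.02219126,
       -0.09033906]), 'joint_efforts': array([ 1.81104093e-03, -5.27637899e+01, -2.78617144e+01, -1.40217235e-04,
        1.34752199e-02,  6.00846775e-06]), 'tcp_pos': array([0.26428028, 0.53792436, 0.23845903]), 'tcp_rot': array([[-8.97453838e-01,  4.41107208e-01, -1.01973958e-03],
       [ 4.41108324e-01,  8.97452541e-01, -1.54376066e-03],
       [ 2.34203925e-04, -1.83526954e-03, -9.99998288e-01]]), 'ft_force': array([-0.20476863,  0.19727981,  0.01384119]), 'torque': array([ 0.02826065, -0.03111524,  0.05115458]), 'finger_gap': 1.0013547958228397}
scene [[518.98779466   0.         314.03304771]
 [  0.         518.98779466 207.49120537]
 [  0.           0.           1.        ]] [[-0.99650089  0.08321337 -0.00784297]
 [ 0.08126407  0.94264253 -0.32376103]
 [-0.01954813 -0.32326551 -0.94610638]] [ 5.72466499e-01 -8.97532187e-04  1.73040686e+00] None
top [[386.16524402   0.         323.54739803]
 [  0.         386.16524402 196.00382684]
 [  0.           0.           1.        ]] [[-0.01534697 -0.99972976  0.01746058]
 [-0.9821158   0.01179471 -0.18790804]
 [ 0.18765132 -0.02003213 -0.98203141]] [0.00770776 0.57204214 1.29087395] None
wrist [[309.70691629   0.         320.756196  ]
 [  0.         309.70691629 199.98126574]
 [  0.           0.           1.        ]] None None [[ 1.61401983e-03 -9.53322912e-01 -3.01948375e-01  7.73487627e-02]
 [ 9.99998666e-01  1.61422831e-03  2.48840064e-04  6.55219847e-04]
 [ 2.50188680e-04 -3.01948374e-01  9.53324245e-01 -1.34498313e-01]
 [ 0.00000000e+00  0.00000000e+00  0.00000000e+00  1.00000000e+00]]
```

View pics/scene0.png

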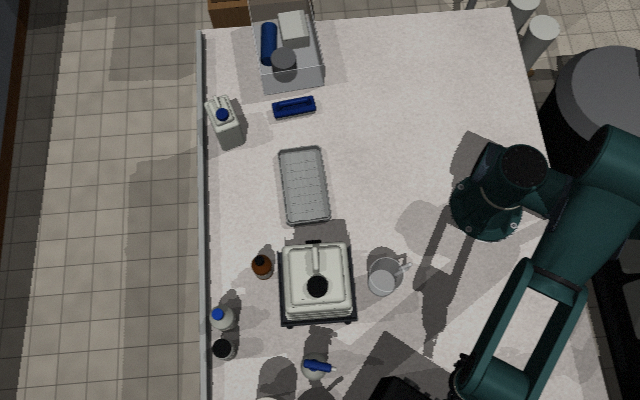

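View pics/top0.png

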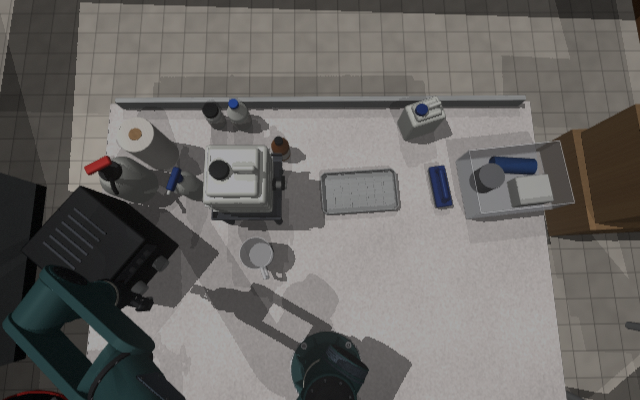

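View pics/wrist0.png

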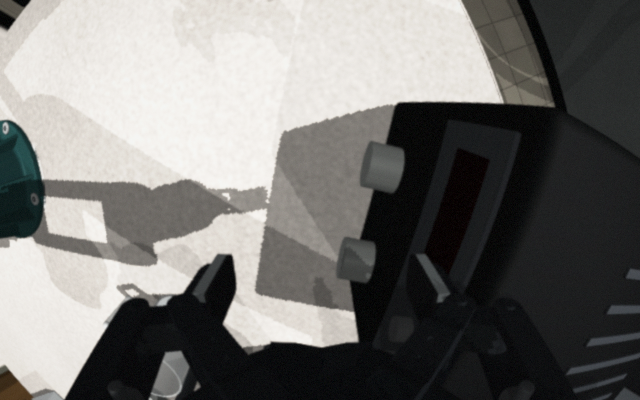

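```bash
cat > h.py <<'E'
import numpy as np, cv2
from workcell import env, get_image
def snap(n,f):
    s=env.get_state(); d=get_image(n); d["s"]=s; np.save(f"pics/{f}.npy",d,allow_pickle=True); cv2.imwrite(f"pics/{f}.png",d["img"][:,:,::-1]); return d
def load(f): return np.load(f"pics/{f}.npy",allow_pickle=True).item()
def ray(d,u,v):
    K=d["K"]; x=(u-K[0,2])/K[0,0]; y=(v-K[1,2])/K[1,1]
    if "hand_eye" in d and d.get("hand_eye") is not None:
        r=np.hypot(x,y); c=np.array([np.sin(r)*x/max(r,1e-9),np.sin(r)*y/max(r,1e-9),np.cos(r)])
        H=d["hand_eye"]; R=d["s"]["tcp_rot"]; p=d["s"]["tcp_pos"]
        return R@H[:3,3]+p, R@(H[:3,:3]@c)
    R=d["R"]; return -R.T@d["t"], R.T@np.array([x,y,1.])
def onz(d,u,v,z=0):
    o,r=ray(d,u,v); return o+r*(z-o[2])/r[2]
def tri(l):
    A=np.zeros((3,3));b=np.zeros(3);P=[]
    for d,u,v in l:
        o,r=ray(d,u,v); r=r/np.linalg.norm(r); M=np.eye(3)-np.outer(r,r); A+=M;b+=M@o;P.append((M,o))
    X=np.linalg.solve(A,b); return X,[np.linalg.norm(M@(X-o)) for M,o in P]
def proj(d,X):
    X=np.asarray(X,float)
    if d.get("hand_eye") is not None:
        H=d["hand_eye"]; R=d["s"]["tcp_rot"]; p=d["s"]["tcp_pos"]
        c=H[:3,:3].T@(R.T@(X-p)-H[:3,3]); th=np.arctan2(np.hypot(c[0],c[1]),c[2]); n=np.hypot(c[0],c[1])
        return d["K"][:2,2]+d["K"][0,0]*th*c[:2]/n
    c=d["R"]@X+d["t"]; return (d["K"]@(c/c[2]))[:2]
E
python3 - <<'E'
from h import *
for n,(x0,y0,x1,y1) in {"scene":(210,80,410,340),"top":(190,90,470,290)}.items():
    d=snap(n,n+"1"); c=d["img"][y0:y1,x0:x1,::-1]; k=2.8 if n=="top" else 2.3
    cv2.imwrite(f"pics/{n}1c.png",cv2.resize(c,None,fx=k,fy=k,interpolation=cv2.INTER_CUBIC))
d=load("top1")
for uv in [(322,170),(397,169),(400,211),(326,214),(430,170),(450,205),(440,187)]: print(uv,onz(d,*uv,.03).round(3))
E
```

```text
(322, 170) [0.672 0.003 0.03 ]
(397, 169) [ 0.673 -0.267  0.03 ]
(400, 211) [ 0.52 -0.27  0.03]
(326, 214) [ 0.512 -0.008  0.03 ]
(430, 170) [ 0.668 -0.387  0.03 ]
(450, 205) [ 0.539 -0.449  0.03 ]
(440, 187) [ 0.605 -0.418  0.03 ]
```

View pics/scene1c.png

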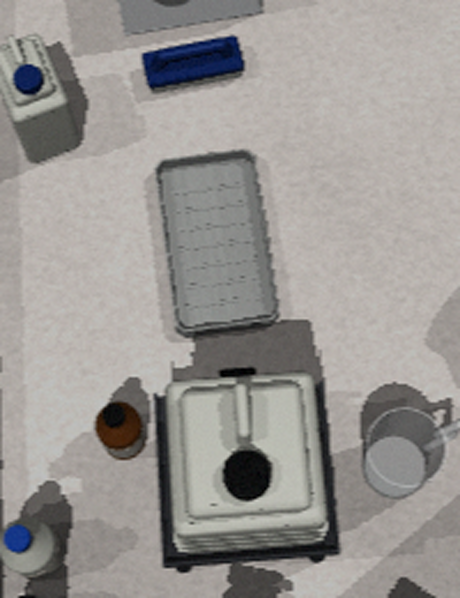

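View pics/top1c.png

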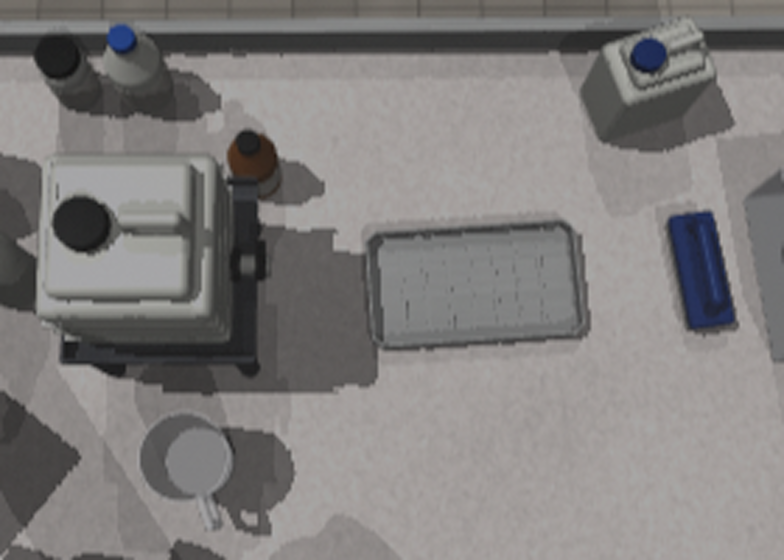

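```bash
python3 - <<'E'
from h import *
t=load("top1"); s=load("scene1")
T=lambda u,v:(t,190+u/2.8,90+v/2.8); S=lambda u,v:(s,210+u/2.3,80+v/2.3)
print("deck front -x",tri([T(257,360),S(325,380)]))
print("deck rear -x",tri([T(61,360),S(338,553)]))
print("deck front +x",tri([T(258,178),S(157,395)]))
print("tap",tri([T(262,262),S(237,371)]))
print("canister front +x top",tri([T(212,155),S(167,385)]))
for n,a,b in [("c1",T(366,232),S(178,330)),("c2",T(572,222),S(157,160)),("c3",T(588,335),S(252,152)),("c4",T(375,347),S(277,322)),("brush a",T(670,218),S(143,62)),("brush b",T(735,322),S(240,38)),("amber cap",T(248,140),S(114,413)),("jug",T(199,460),S(395,465))]: print(n,*tri([a,b]))
E
```

```text
deck front -x (array([0.47721288, 0.13511814, 0.17368514]), [np.float64(0.002085296044603779), np.float64(0.0020852960446037763)])
deck rear -x (array([0.48233646, 0.3520738 , 0.17206191]), [np.float64(0.0003339049874943501), np.float64(0.0003339049874944964)])
deck front +x (array([0.6905382 , 0.13528253, 0.16858819]), [np.float64(0.001650455041038213), np.float64(0.0016504550410382443)])
tap (array([0.58474067, 0.12514561, 0.20765742]), [np.float64(0.001595922401835417), np.float64(0.0015959224018355146)])
canister front +x top (array([0.66777852, 0.16646478, 0.32754307]), [np.float64(0.0003196370628272372), np.float64(0.00031963706282730597)])
c1 [0.66206623 0.00826453 0.02691085] [np.float64(0.00010284608670540643), np.float64(0.00010284608670553088)]
c2 [ 0.67483069 -0.25975444  0.02186496] [np.float64(0.0011800221019854572), np.float64(0.001180022101985708)]
c3 [ 0.53169717 -0.28085047 -0.01864929] [np.float64(0.00010370475987701199), np.float64(0.0001037047598768354)]
c4 [ 0.51881187 -0.00222464 -0.00900653] [np.float64(0.0008019356466891945), np.float64(0.0008019356466891642)]
brush a [ 0.67227206 -0.37633528  0.09015422] [np.float64(0.015025094286396158), np.float64(0.01502509428639627)]
brush b [ 0.53732585 -0.45824808  0.02341084] [np.float64(0.00316346167755372), np.float64(0.003163461677553856)]
amber cap [0.74714845 0.14874511 0.14277166] [np.float64(4.899037352329379e-05), np.float64(4.899037352335295e-05)]
jug [0.37671627 0.22112329 0.00206368] [np.float64(0.0002665009484085497), np.float64(0.0002665009484084453)]
```

Call:
step_arm --series '[[[0,0,0.9],[0,0,-0.02],1],[[0,0,0.9],[0,0,-0.04],1],[[0,0,0.9],[0,0,-0.06],1],[[0,0,0.9],[0,0,-0.08],1],[[0,0,0.9],[0,0,-0.098],1],[[0.05,-0.2,0.95],[0,0,-0.115],1],[[0.1,-0.4,0.95],[0,0,-0.13],1],[[0.15,-0.6,0.95],[0,0,-0.14],1]]'

```text
time: 0.92
tcp_pos: [0.2941, 0.4226, 0.4774]
tcp_rot: [[-0.229, 0.973, 0.003], [0.973, 0.229, 0.003], [0.002, 0.004, -1.0]]
ft_force: [1.4, -0.1, 0.5]
finger_gap: 1.002
```

Call:
step_arm --series '[[[0.05,-0.15,0],[0,0,-0.01],1],[[0.1,-0.3,0],[0,0,-0.02],1],[[0.15,-0.45,0],[0,0,-0.03],1],[[0.2,-0.6,0],[0,0,-0.038],1],[[0.26,-0.75,0],[0,0,-0.038],1],[[0.32,-0.9,0],[0,0,-0.038],1],[[0.4,-1.0,0],[0,0,-0.038],1],[[0.5,-1.0,-0.05],[0,0,-0.038],1]]'

```text
time: 1.58
tcp_pos: [0.4192, 0.1687, 0.4655]
tcp_rot: [[0.008, 1.0, 0.005], [1.0, -0.008, -0.001], [-0.001, 0.005, -1.0]]
ft_force: [0.9, 1.3, 0.1]
finger_gap: 1.0
```

Call:
step_arm --series '[[[0.1,-0.12,0],[0,0,0],1],[[0.2,-0.25,0],[0.01,0,0],1],[[0.3,-0.4,0],[0.03,0,0],1],[[0.4,-0.55,0],[0.05,0,0],1],[[0.5,-0.7,0],[0.065,0,0],1],[[0.6,-0.8,0],[0.083,0,0],1],[[0.65,-0.9,-0.1],[0.083,0,0],1],[[0.65,-1.0,-0.2],[0.083,0,0],1]]'

```text
time: 2.25
tcp_pos: [0.5842, -0.0819, 0.4119]
tcp_rot: [[0.006, 1.0, 0.005], [0.867, -0.008, 0.498], [0.498, 0.001, -0.867]]
ft_force: [-0.6, -0.8, -0.2]
finger_gap: 1.001
```

```bash
python3 - <<'E'
from h import *
d=snap("wrist","w1"); s=d["s"]; print(s["time"],s["joints"].round(1),s["tcp_pos"].round(4),s["tcp_rot"].round(3))
cv2.imwrite("pics/w1b.png",cv2.resize(d["img"][:,:,::-1],(800,500)))
E
```

```text
2.25 [-30.5  19.4  71.   26.4 104.1 -26.9] [ 0.5842 -0.0819  0.4119] [[ 0.006  1.     0.005]
 [ 0.867 -0.008  0.498]
 [ 0.498  0.001 -0.867]]
```

View pics/w1b.png

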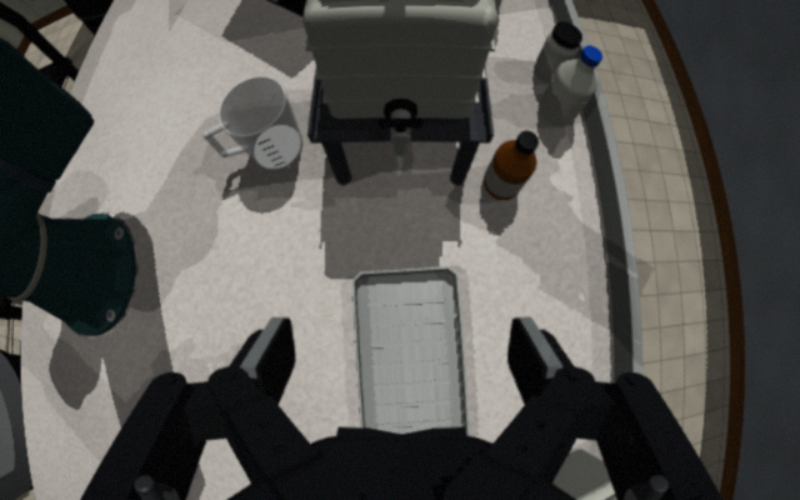

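```bash
python3 - <<'E'
from h import *
d=load("w1")
x0,y0,x1,y1=240,60,420,160
cv2.imwrite("pics/w1c.png",cv2.resize(d["img"][y0:y1,x0:x1,::-1],None,fx=4.4,fy=4.4,interpolation=cv2.INTER_CUBIC))
x0,y0,x1,y1=270,205,390,350
cv2.imwrite("pics/w1d.png",cv2.resize(d["img"][y0:y1,x0:x1,::-1],None,fx=4,fy=4,interpolation=cv2.INTER_CUBIC))
E
```

```text
(no output)
```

View pics/w1c.png

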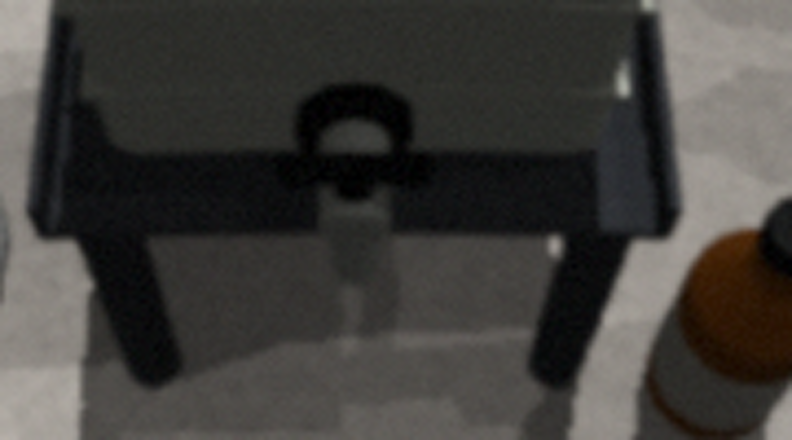

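View pics/w1d.png

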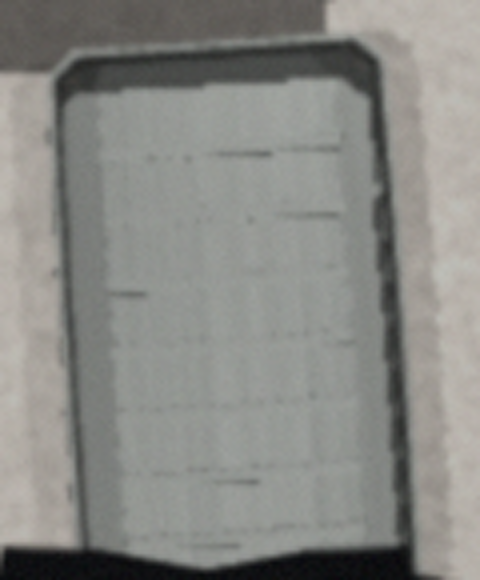

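```bash
python3 - <<'E'
from h import *
d=load("w1")
C=lambda u,v:(240+(u+.5)/4.4-.5,60+(v+.5)/4.4-.5); D=lambda u,v:(270+(u+.5)/4-.5,205+(v+.5)/4-.5)
print("cam",ray(d,320,200)[0])
for n,p in [("L left",(133,372)),("L right",(182,362)),("L low",(155,388)),("R left",(531,372)),("R right",(577,374)),("R low",(556,389))]: print(n,onz(d,*C(*p),0).round(4))
for n,p in [("l1",(55,90)),("l2",(85,545)),("r1",(380,70)),("r2",(411,545)),("f1",(85,54)),("f2",(345,38)),("tap tip",())][:6]: print(n,onz(d,*D(*p),.03).round(4))
# deck front corners at z .17
print(onz(d,*C(32,235),.16),onz(d,*C(676,233),.16))
E
```

```text
cam [ 0.5842109  -0.08133848  0.56701573]
L left [0.4849 0.1564 0.    ]
L right [0.5072 0.1608 0.    ]
L low [0.4953 0.1483 0.    ]
R left [ 0.6647  0.1549 -0.    ]
R right [0.6857 0.1542 0.    ]
R low [0.6757 0.1467 0.    ]
l1 [ 0.5196 -0.0128  0.03  ]
l2 [ 0.5322 -0.2136  0.03  ]
r1 [ 0.6625 -0.0049  0.03  ]
r2 [ 0.6737 -0.2161  0.03  ]
f1 [0.5327 0.0032 0.03  ]
f2 [0.6473 0.0096 0.03  ]
[0.47482041 0.14186698 0.16      ] [0.69518444 0.14126515 0.16      ]
```

```bash
cat >> h.py <<'E'
from scipy.spatial.transform import Rotation as Ro
def tool(yaw,tilt=0):
    # yaw: angle of tool y from world x (deg); tilt: lean about tool y axis dir so tool z leans forward
    y=np.array([np.cos(np.radians(yaw)),np.sin(np.radians(yaw)),0]); z=np.array([0,0,-1.]); x=np.cross(y,z)
    R=np.stack([x,y,z],1); return Ro.from_rotvec(np.radians(tilt)*y).as_matrix()@R
def delta(p,R,s=None):
    s=s or env.get_state(); dp=(np.array(p)-s["tcp_pos"])/.25
    w=Ro.from_matrix(R@s["tcp_rot"].T).as_rotvec()/(2*np.pi)
    print("t",round(s["time"],2),"shift",dp.round(4),"turn",w.round(4),"deg",(w*360).round(2))
E
python3 - <<'E'
from h import *
delta([.72,-.13,.30],tool(90))
E
```

```text
t 2.3 shift [ 0.5537 -0.1773 -0.4161] turn [-0.0642 -0.0659  0.2459] deg [-23.1  -23.73  88.51]
```

Call:
step_arm --series '[[[0.07,-0.02,0],[-0.064,-0.066,0.246],1],[[0.14,-0.05,-0.05],[-0.064,-0.066,0.246],1],[[0.21,-0.08,-0.1],[-0.064,-0.066,0.246],1],[[0.28,-0.1,-0.15],[-0.064,-0.066,0.246],1],[[0.35,-0.12,-0.2],[-0.064,-0.066,0.246],1],[[0.42,-0.14,-0.25],[-0.064,-0.066,0.246],1],[[0.5,-0.16,-0.3],[-0.064,-0.066,0.246],1],[[0.55,-0.177,-0.35],[-0.064,-0.066,0.246],1]]'

```text
time: 2.97
tcp_pos: [0.7202, -0.1213, 0.324]
tcp_rot: [[-0.818, 0.566, -0.104], [0.541, 0.818, 0.198], [0.197, 0.105, -0.975]]
ft_force: [0.1, 0.5, 0.2]
finger_gap: 0.998
```

```bash
python3 - <<'E'
from h import *
delta([.72,-.13,.30],tool(90)); print(env.get_state()["joints"])
E
```

```text
t 2.97 shift [-0.0006 -0.0347 -0.0958] turn [-0.0258 -0.0257  0.0943] deg [-9.28 -9.25 33.94]
[-19.35860092  33.97882547  53.6046046    8.92057677 101.82814585
 -74.15855511]
```

Call:
step_arm --series '[[[0,-0.03,-0.1],[-0.026,-0.026,0.094],1],[[0,-0.03,-0.1],[-0.026,-0.026,0.094],1],[[0,-0.03,-0.1],[-0.026,-0.026,0.094],1],[[0,-0.03,-0.1],[-0.026,-0.026,0.094],1],[[0,-0.03,-0.1],[-0.026,-0.026,0.094],1],[[0,-0.03,-0.1],[-0.026,-0.026,0.094],1],[[0,-0.03,-0.1],[-0.026,-0.026,0.094],1]]'

```text
time: 3.55
tcp_pos: [0.718, -0.1279, 0.3007]
tcp_rot: [[-1.0, 0.01, 0.001], [0.01, 1.0, 0.002], [-0.001, 0.002, -1.0]]
ft_force: [-0.3, -0.4, -0.6]
finger_gap: 1.0
```

```bash
python3 - <<'E'
from h import *
d=snap("wrist","w2"); delta([.72,-.13,.30],tool(90))
cv2.imwrite("pics/w2b.png",cv2.resize(d["img"][:,:,::-1],(800,500)))
E
```

```text
t 3.6 shift [ 0.0068 -0.006  -0.002 ] turn [-0.0003  0.0001  0.0017] deg [-0.11  0.03  0.62]
```

View pics/w2b.png

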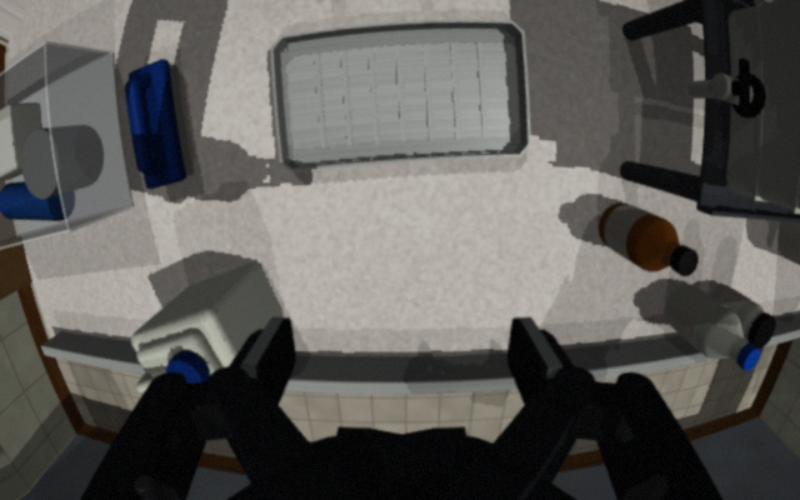

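```bash
python3 - <<'E'
from h import *
d=load("w2")
for n,(x0,y0,x1,y1) in dict(t=(205,5,435,145),l=(480,0,600,180)).items():
    cv2.imwrite(f"pics/w2{n}.png",cv2.resize(d["img"][y0:y1,x0:x1,::-1],None,fx=3.3,fy=3.3,interpolation=cv2.INTER_CUBIC))
E
```

```text
(no output)
```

View pics/w2t.png

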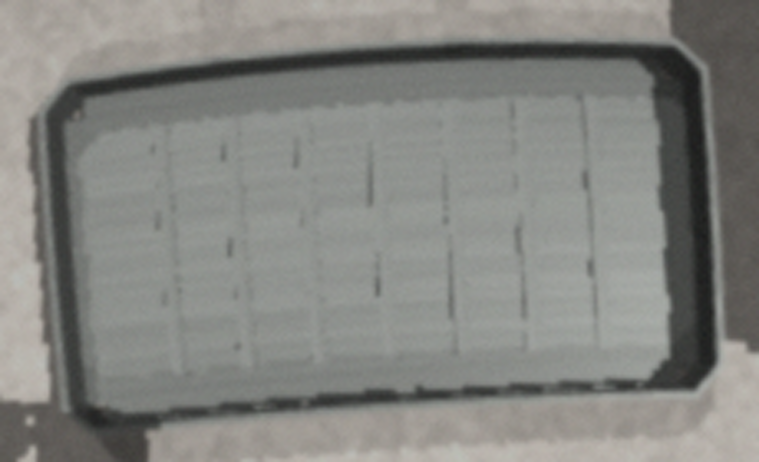

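View pics/w2l.png

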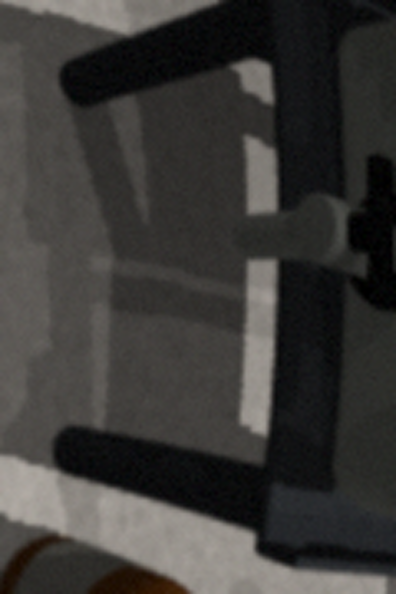

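```bash
python3 - <<'E'
from h import *
from scipy.optimize import least_squares
d=load("w2"); k=3.3
T=lambda u,v:(205+(u+.5)/k-.5,5+(v+.5)/k-.5); L=lambda u,v:(480+(u+.5)/k-.5,(v+.5)/k-.5)
g=lambda l:np.array([onz(d,*T(*p),.03)[:2] for p in l])
A=g([(80,82),(250,55),(400,43),(550,42),(672,42)]);B=g([(200,418),(400,405),(550,398),(695,392)])
Lf=g([(36,120),(52,265),(66,400)]);Rt=g([(708,75),(714,215),(720,355)])
print(A.round(4),B.round(4),Lf.round(4),Rt.round(4))
def f(q,full=False):
    cx,cy,a,s1,s2=q; e=np.array([-np.sin(a),np.cos(a)]); n=np.array([np.cos(a),np.sin(a)]); c=np.array([cx,cy])
    return np.r_[(A-c)@n+s2, (B-c)@n-s2,(Lf-c)@e+s1,(Rt-c)@e-s1]
r=least_squares(f,[.595,-.13,.05,.135,.075]); print("centre",r.x[:2],"yaw",np.degrees(r.x[2]),"L/2,W/2",r.x[3:],np.abs(r.fun).max())
for n,p in [("-x left",(58,82)),("e",(72,62)),("e",(80,106)),("+x left",(53,447)),("e",(72,426)),("e",(72,468))]: print(n,onz(d,*L(*p),0).round(4))
c,s=np.cos(r.x[2]),np.sin(r.x[2])
w=load("w1")
print("cam",ray(d,320,200)[0])
E
```

```text
[[ 0.5327 -0.2464]
 [ 0.5272 -0.1773]
 [ 0.5238 -0.1187]
 [ 0.5217 -0.0597]
 [ 0.5176 -0.0097]] [[ 0.6741 -0.1994]
 [ 0.6705 -0.1198]
 [ 0.6673 -0.0602]
 [ 0.6631  0.    ]] [[ 0.5469 -0.2651]
 [ 0.6085 -0.2588]
 [ 0.6642 -0.2551]] [[0.5305 0.0052]
 [0.5898 0.0069]
 [0.6474 0.0104]]
centre [ 0.59770141 -0.1261022 ] yaw 3.408680158868435 L/2,W/2 [0.13384724 0.07275829] 0.001857122749265222
-x left [0.4967 0.1477 0.    ]
e [0.4845 0.1567 0.    ]
e [0.5066 0.1601 0.    ]
+x left [0.6747 0.1475 0.    ]
e [0.6638 0.1579 0.    ]
e [0.6841 0.1598 0.    ]
cam [ 0.64087554 -0.12681884  0.43510417]
```

```bash
python3 - <<'E'
from h import *
t=load("top1"); s=load("scene1")
for n,d,(x0,y0,x1,y1) in [("s",s,(270,230,365,335)),("t",t,(195,140,300,230))]:
    cv2.imwrite(f"pics/st_{n}.png",cv2.resize(d["img"][y0:y1,x0:x1,::-1],None,fx=5.5,fy=5.5,interpolation=cv2.INTER_CUBIC))
E
```

```text
(no output)
```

View pics/st_s.png

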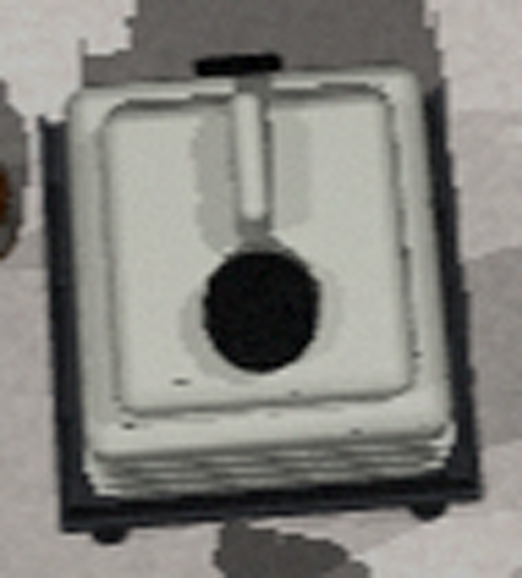

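View pics/st_t.png

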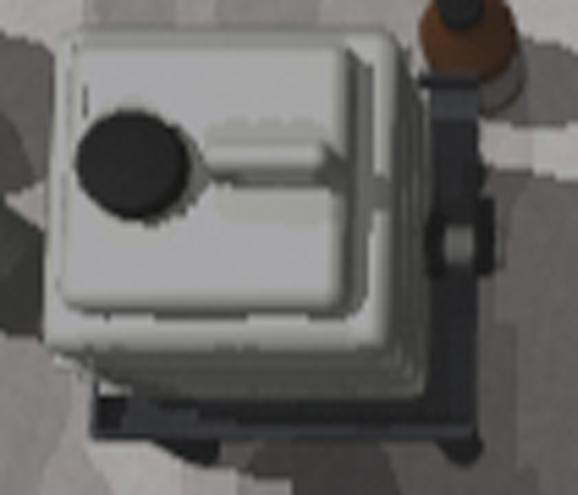

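```bash
python3 - <<'E'
from h import *
t=load("top1"); s=load("scene1"); k=5.5
S=lambda u,v:(s,270+(u+.5)/k-.5,230+(v+.5)/k-.5); T=lambda u,v:(t,195+(u+.5)/k-.5,140+(v+.5)/k-.5)
z=.172
a,b,c,e=[onz(*S(*p),z)[:2] for p in [(40,118),(62,530),(480,497),(438,85)]]
print("scene: +x front,+x rear,-x rear,-x front",a,b,c,e)
ang=lambda v:np.degrees(np.arctan2(-v[0],v[1])).round(2)
print("side +x",ang(b-a),"side -x",ang(c-e),"rear",np.degrees(np.arctan2(*(b-c)[::-1])))
f,g,h=[onz(*T(*p),z)[:2] for p in [(478,78),(474,438),(92,438)]]
print("top: +x front, -x front,-x rear",f,g,h,"front",np.degrees(np.arctan2(*(f-g)[::-1])),"side",ang(h-g))
E
```

```text
scene: +x front,+x rear,-x rear,-x front [0.69294216 0.13477213] [0.69471237 0.34912845] [0.48273445 0.35057219] [0.48130352 0.13480775]
side +x -0.47 side -x -0.38 rear -0.3902237978060961
top: +x front, -x front,-x rear [0.69023663 0.13612546] [0.47718257 0.13731621] [0.4800132  0.35362987] front -0.3202201733791174 side -0.75
```

Call:
step_arm --series '[[[0,0.007,-0.17],[0,0,0],1],[[0,0.007,-0.34],[0,0,0],1],[[0,0.007,-0.5],[0,0,0],1],[[0,0.007,-0.65],[0,0,0],1],[[0,0.007,-0.8],[0,0,0],1],[[0,0.007,-0.9],[0,0,0],1],[[0,0.007,-0.98],[0,0,0],1],[[0,0.007,-0.98],[0,0,0],1]]'

```text
time: 4.27
tcp_pos: [0.7149, -0.1269, 0.0492]
tcp_rot: [[-1.0, 0.012, -0.009], [0.012, 1.0, 0.004], [0.009, 0.004, -1.0]]
ft_force: [-0.2, 0.1, -1.0]
finger_gap: 1.001
```

```bash
python3 - <<'E'
from h import *
d=snap("wrist","w3"); delta([.669,-.126,.018],tool(89.55)); print(d["s"]["tcp_pos"])
cv2.imwrite("pics/w3b.png",cv2.resize(d["img"][:,:,::-1],(800,500)))
E
```

```text
t 4.32 shift [-0.1901  0.0049 -0.1362] turn [-0.0005 -0.0008  0.0005] deg [-0.19 -0.29  0.18]
[ 0.71486507 -0.12688893  0.04921228]
```

View pics/w3b.png

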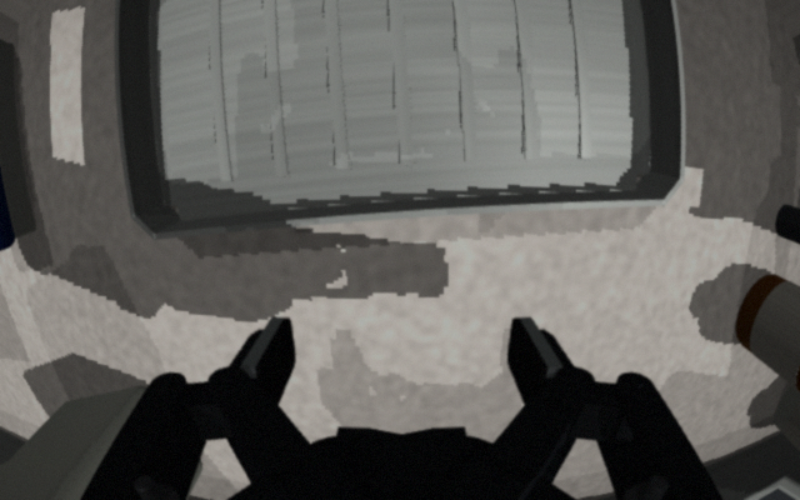

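```bash
python3 - <<'E'
from h import *
d=load("w3");d["s"]["tcp_pos"]=np.zeros(3);d["s"]["tcp_rot"]=np.eye(3)
for uv in [(410,254.5),(424,254.5),(235,254.5),(222,254.5),(407,280),(448,292)]:
    o,r=ray(d,*uv)
    for y in (.0425,.047,.052):
        y=y*np.sign(uv[0]-320); k=(y-o[1])/r[1]; print(uv,(o+k*r).round(4))
E
```

```text
(410, 254.5) [ 0.0107  0.0425 -0.0092]
(410, 254.5) [0.0035 0.047  0.0043]
(410, 254.5) [-0.0044  0.052   0.0192]
(424, 254.5) [ 0.02    0.0425 -0.0273]
(424, 254.5) [ 0.0139  0.047  -0.0158]
(424, 254.5) [ 0.0071  0.052  -0.003 ]
(235, 254.5) [ 0.0054 -0.0425  0.0006]
(235, 254.5) [-0.0021 -0.047   0.0147]
(235, 254.5) [-0.0104 -0.052   0.0304]
(222, 254.5) [ 0.0152 -0.0425 -0.0183]
(222, 254.5) [ 0.0087 -0.047  -0.0062]
(222, 254.5) [ 0.0016 -0.052   0.0073]
(407, 280) [-0.0029  0.0425 -0.0101]
(407, 280) [-0.0115  0.047   0.0032]
(407, 280) [-0.021   0.052   0.0181]
(448, 292) [ 0.0203  0.0425 -0.0551]
(448, 292) [ 0.0142  0.047  -0.0465]
(448, 292) [ 0.0074  0.052  -0.0371]
```

Call:
step_arm --series '[[[0,0.005,-0.06],[0,0,0],1],[[0,0.005,-0.12],[0,0,0],1],[[-0.03,0.005,-0.12],[0,0,0.0005],1],[[-0.06,0.005,-0.12],[0,0,0.0005],1],[[-0.08,0.005,-0.12],[0,0,0.0005],1],[[-0.08,0.005,-0.12],[0,0,0.0005],1]]'

```text
time: 4.82
tcp_pos: [0.6973, -0.126, 0.0263]
tcp_rot: [[-1.0, 0.005, 0.001], [0.005, 1.0, 0.001], [-0.001, 0.001, -1.0]]
ft_force: [-0.6, -0.2, -1.0]
finger_gap: 1.003
```

Call:
step_arm --series '[[[0,0,-0.03],[0,0,0],1],[[0,0,-0.03],[0,0,0],1],[[0,0,-0.03],[0,0,0],1]]'

```text
time: 5.07
tcp_pos: [0.6985, -0.1259, 0.0176]
tcp_rot: [[-1.0, 0.005, 0.001], [0.005, 1.0, 0.001], [-0.001, 0.001, -1.0]]
ft_force: [-1.1, -0.5, 0.3]
finger_gap: 1.0
```

Call:
step_arm --series '[[[0,0,-0.025],[0,0,0],1],[[-0.02,0,-0.025],[0,0,0],1],[[-0.04,0,-0.025],[0,0,0],1],[[-0.055,0,-0.025],[0,0,0],1],[[-0.07,0,-0.025],[0,0,0],1],[[-0.085,0,-0.025],[0,0,0],1],[[-0.1,0,-0.025],[0,0,0],1],[[-0.1,0,-0.025],[0,0,0],1]]'

```text
time: 5.73
tcp_pos: [0.6729, -0.126, 0.0118]
tcp_rot: [[-1.0, 0.005, 0.001], [0.005, 1.0, 0.001], [-0.001, 0.001, -1.0]]
ft_force: [-0.7, 0.3, 0.3]
finger_gap: 1.001
```

```bash
python3 - <<'E'
from h import *
d=snap("wrist","w4"); delta([.669,-.126,.012],tool(89.55)); print(d["s"]["tcp_pos"],d["s"]["ft_force"])
cv2.imwrite("pics/w4b.png",cv2.resize(d["img"][:,:,::-1],(800,500)))
E
```

```text
t 5.78 shift [-0.0152 -0.0004  0.0013] turn [-0.0002  0.     -0.0005] deg [-0.08  0.02 -0.17]
[ 0.67285101 -0.12602522  0.01179304] [-0.71635213  0.27954828  0.32543234]
```

View pics/w4b.png

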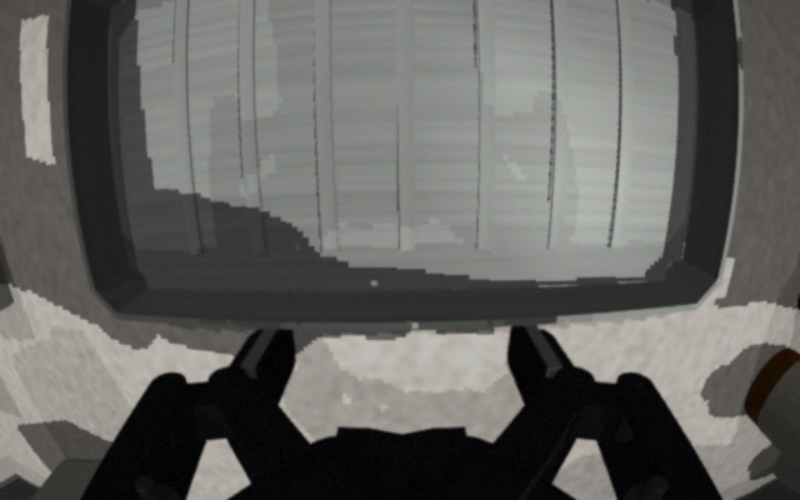

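Call:
step_arm --series '[[[-0.006,0,0],[0,0,-0.0005],1],[[-0.012,0,0],[0,0,-0.0005],1],[[-0.018,0,0],[0,0,-0.0005],1],[[-0.018,0,0],[0,0,-0.0005],1]]'

```text
time: 6.12
tcp_pos: [0.6692, -0.1261, 0.0117]
tcp_rot: [[-1.0, 0.008, 0.002], [0.008, 1.0, 0.001], [-0.002, 0.001, -1.0]]
ft_force: [2.2, -0.7, 0.4]
finger_gap: 1.0
```

```bash
python3 - <<'E'
from h import *
d=snap("wrist","w5"); delta([.669,-.126,.012],tool(89.55)); print(d["s"]["tcp_pos"],d["s"]["ft_force"])
cv2.imwrite("pics/w5b.png",cv2.resize(d["img"][:,:,::-1],(800,500)))
d=snap("top","top5");x0,y0,x1,y1=190,130,430,240
cv2.imwrite("pics/t5b.png",cv2.resize(d["img"][y0:y1,x0:x1,::-1],None,fx=3.3,fy=3.3))
E
```

```text
t 6.17 shift [-0.0008  0.0004  0.0013] turn [-0.0001  0.0003 -0.    ] deg [-0.05  0.09 -0.01]
[ 0.66921317 -0.12609784  0.01166683] [ 2.16491002 -0.65710391  0.36929985]
```

View pics/w5b.png

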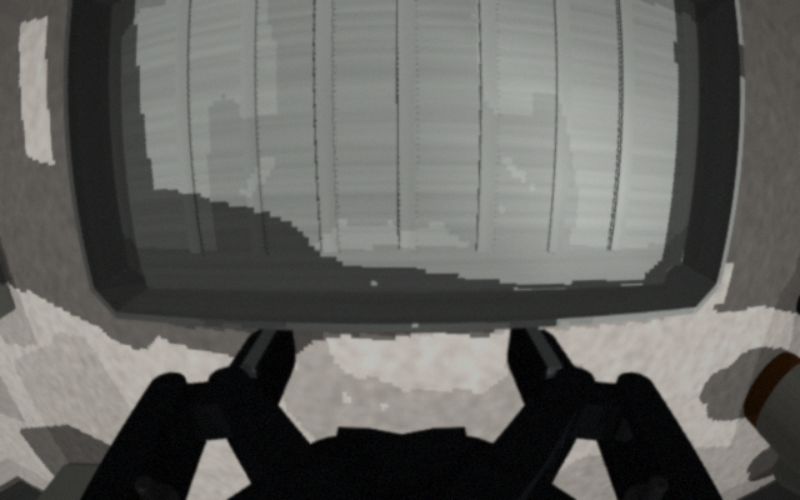

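View pics/t5b.png

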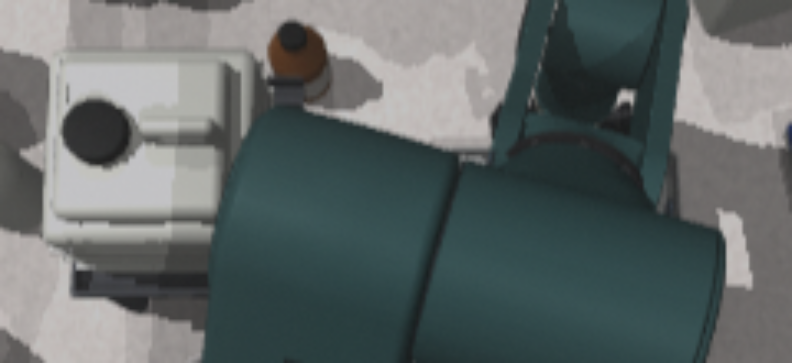

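```bash
python3 - <<'E'
from h import *
d=load("w5")
x0,y0,x1,y1=60,225,590,275
a=cv2.resize(d["img"][y0:y1,x0:x1,::-1],None,fx=1.5,fy=6)
cv2.imwrite("pics/w5r.png",a)
g=cv2.cvtColor(d["img"],cv2.COLOR_RGB2GRAY).astype(int)
for u in (120,160,250,300,360,395,470,520): print(u,g[236:270,u])
E
```

```text
120 [46 46 46 47 47 45 44 46 48 47 48 45 46 44 42 50 63 68 64 68 69 83 90 92
 91 91 94 95 94 90 92 88 90 90]
160 [46 47 47 48 47 48 46 47 49 46 47 48 49 46 47 45 47 46 47 54 60 66 67 69
 69 80 91 92 93 93 94 91 93 92]
250 [46 47 48 45 44 46 46 45 48 48 47 45 51 50 50 48 45 45 47 45 44 47 60 66
 70 72 72 72 69 69 69 71 69 69]
300 [48 47 46 48 47 45 47 46 49 47 48 47 49 46 47 50 48 50 46 46 46 46 53 67
 72 75 75 75 77 73 74 82 94 97]
360 [ 46  45  47  45  47  42  46  46  48  49  48  46  49  50  48  48  48  44
  44  44  46  48  57  67  74  76  77  73  73  74  94 149 178 183]
395 [ 46  48  46  44  44  46  44  46  50  48  47  47  47  47  49  48  46  46
  47  43  43  52  63  70  71  73  76  90 106 121 145 166 174 177]
470 [ 43  46  45  46  46  44  45  46  48  45  48  44  44  48  47  44  58  90
 119 133 130 132 132 140 146 153 164 175 180 181 178 179 180 180]
520 [ 45  45  47  45  48  46  46  44  44  46  46  46  61 107 134 142 142 147
 148 154 161 166 173 182 183 184 183 183 181 180 180 178 177 175]
```

View pics/w5r.png

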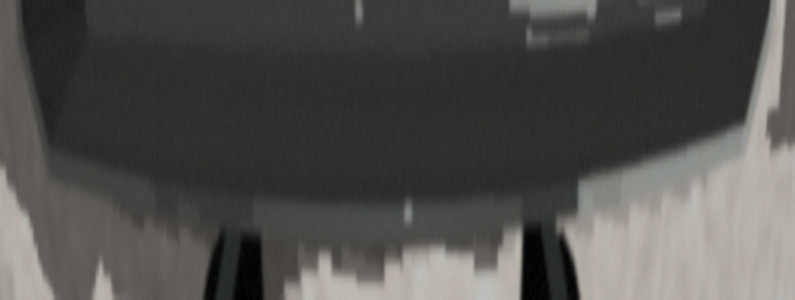

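```bash
python3 - <<'E'
from h import *
d=load("w5")
P=np.array([onz(d,u,v,.03)[:2] for u,v in [(120,251.5),(160,255),(250,258),(300,258.5),(360,258.2),(395,257.2),(470,252.3),(520,248.8)]])
print(P.round(4)); f=np.polyfit(P[:,1],P[:,0],1); print(f, "yaw",-np.degrees(f[0]),"outer at y=-.126",np.polyval(f,-.126)+.003, "res",(P[:,0]-np.polyval(f,P[:,1])).round(4))
E
```

```text
[[ 0.6551 -0.2248]
 [ 0.6554 -0.2004]
 [ 0.655  -0.1558]
 [ 0.6549 -0.1341]
 [ 0.655  -0.1086]
 [ 0.655  -0.0932]
 [ 0.6545 -0.0569]
 [ 0.6547 -0.0272]]
[-0.0028739  0.6545907] yaw 0.1646621165364522 outer at y=-.126 0.6579528139763879 res [-0.0002  0.0002 -0.0001 -0.0001  0.0001  0.0002 -0.0003  0.0001]
```

Call:
step_arm --series '[[[0.06,0,0],[0,0,0],1],[[0.08,0,0.1],[0,0,0],1],[[0.08,0,0.26],[0,0,0],1],[[0.08,0,0.42],[0,0,0],1],[[-0.06,-0.05,0.5],[0,0,-0.02],1],[[-0.2,-0.15,0.5],[0,0,-0.04],1],[[-0.3,-0.28,0.5],[0,0,-0.06],1],[[-0.35,-0.4,0.5],[0,0,-0.08],1]]'

```text
time: 6.88
tcp_pos: [0.5772, -0.2252, 0.1368]
tcp_rot: [[-0.871, 0.491, -0.002], [0.491, 0.871, 0.002], [0.003, 0.001, -1.0]]
ft_force: [0.2, 0.6, -0.0]
finger_gap: 1.0
```

Call:
step_arm --series '[[[0,-0.1,0],[0,0,-0.02],1],[[0,-0.2,0],[0,0,-0.04],1],[[0,-0.25,0],[0,0,-0.06],1],[[0,-0.25,0],[0,0,-0.08],1],[[0,-0.25,0],[0,0,-0.1],1],[[0,-0.25,0],[0,0,-0.12],1],[[0,-0.25,0],[0,0,-0.14],1],[[0,-0.25,0],[0,0,-0.16],1]]'

```text
time: 7.55
tcp_pos: [0.5805, -0.2878, 0.136]
tcp_rot: [[-0.056, 0.998, -0.001], [0.998, 0.056, 0.0], [0.0, -0.001, -1.0]]
ft_force: [0.9, -1.0, -0.4]
finger_gap: 0.997
```

```bash
python3 - <<'E'
from h import *
d=load("w2")
for p in [(165,60),(187,178),(147,187),(127,70)]: print("brush",onz(d,p[0]/1.25,p[1]/1.25,.03).round(3),onz(d,p[0]/1.25,p[1]/1.25,.0).round(3))
d=snap("wrist","w6"); delta([.583,-.297,.012],tool(-.45)); print(d["s"]["tcp_pos"],d["s"]["ft_force"],d["s"]["joints"].round(1))
cv2.imwrite("pics/w6b.png",cv2.resize(d["img"][:,:,::-1],(800,500)))
E
```

```text
brush [ 0.535 -0.4    0.03 ] [ 0.527 -0.42   0.   ]
brush [ 0.679 -0.375  0.03 ] [ 0.682 -0.394  0.   ]
brush [ 0.686 -0.438  0.03 ] [ 0.689 -0.461  0.   ]
brush [ 0.536 -0.46   0.03 ] [ 0.528 -0.485  0.   ]
t 7.6 shift [ 0.01   -0.0369 -0.496 ] turn [-0.0001 -0.0001 -0.0091] deg [-0.02 -0.05 -3.26]
[ 0.58045333 -0.28784939  0.13600964] [ 0.86938302 -0.96703118 -0.36186649] [-32.5  30.1  86.4  -0.   63.5 -35.7]
```

View pics/w6b.png

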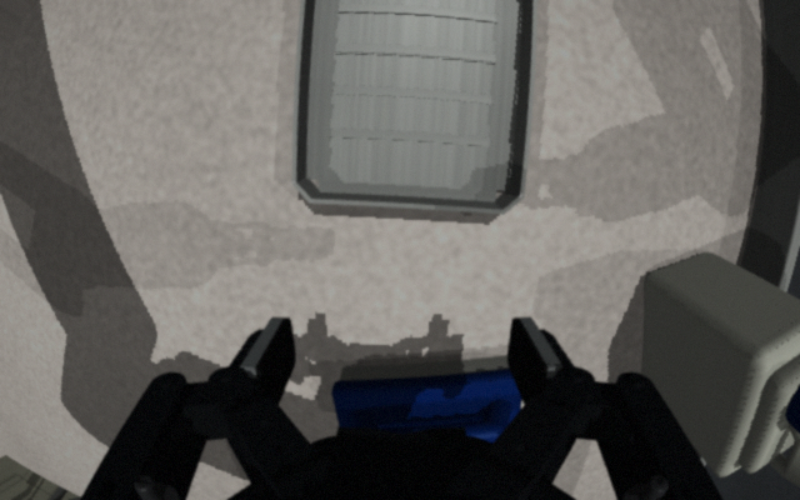

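Call:
step_arm --series '[[[0.01,-0.035,-0.15],[0,0,-0.009],1],[[0.01,-0.035,-0.28],[0,0,-0.009],1],[[0.01,-0.035,-0.38],[0,0,-0.009],1],[[0.01,-0.035,-0.44],[0,0,-0.009],1],[[0.01,-0.035,-0.48],[0,0,-0.009],1],[[0.01,-0.035,-0.49],[0,0,-0.009],1],[[0.01,-0.035,-0.49],[0,0,-0.009],1]]'

```text
time: 8.18
tcp_pos: [0.5836, -0.2968, 0.0135]
tcp_rot: [[-0.008, 1.0, -0.0], [1.0, 0.008, -0.0], [-0.0, -0.0, -1.0]]
ft_force: [0.2, -0.4, 0.0]
finger_gap: 0.999
```

```bash
python3 - <<'E'
from h import *
d=snap("wrist","w7"); delta([.583,-.274,.012],tool(-.45)); print(d["s"]["tcp_pos"],d["s"]["ft_force"],d["s"]["joints"].round(1))
cv2.imwrite("pics/w7b.png",cv2.resize(d["img"][:,:,::-1],(800,500)))
E
```

```text
t 8.23 shift [-0.0054  0.0933 -0.01  ] turn [ 0.0002  0.0002 -0.0024] deg [ 0.08  0.08 -0.88]
[ 0.58360202 -0.29684726  0.01351709] [ 0.20072066 -0.37687703  0.01268502] [-33.   39.3  90.1  -0.   50.7 -33.4]
```

View pics/w7b.png

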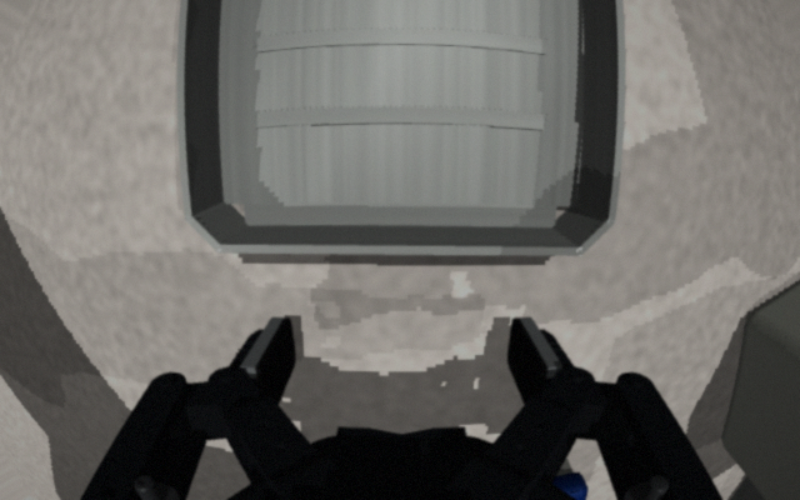

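Call:
step_arm --series '[[[-0.005,0.03,-0.01],[0,0,-0.0024],1],[[-0.005,0.06,-0.01],[0,0,-0.0024],1],[[-0.005,0.08,-0.01],[0,0,-0.0024],1],[[-0.005,0.1,-0.01],[0,0,-0.0024],1],[[-0.005,0.12,-0.01],[0,0,-0.0024],1],[[-0.005,0.14,-0.01],[0,0,-0.0024],1],[[-0.004,0.16,-0.01],[0,0,-0.0024],1]]'

```text
time: 8.82
tcp_pos: [0.5837, -0.2577, 0.0122]
tcp_rot: [[0.008, 1.0, 0.003], [1.0, -0.008, -0.003], [-0.003, 0.003, -1.0]]
ft_force: [0.3, -4.2, 2.0]
finger_gap: 1.001
```

Call:
step_arm --series '[[[0,0.03,0],[0,0,0],1],[[0,0.06,0],[0,0,0],1],[[0.001,0.09,0],[0,0,0],1],[[0.001,0.12,0],[0,0,0],1],[[0.001,0.15,0],[0,0,0],1],[[0.001,0.18,0],[0,0,0],1],[[0.002,0.2,0],[0,0,0],1],[[0.002,0.2,0],[0,0,0],1]]'

```text
time: 9.48
tcp_pos: [0.5835, -0.2056, 0.0115]
tcp_rot: [[0.008, 1.0, 0.001], [1.0, -0.008, -0.0], [-0.0, 0.001, -1.0]]
ft_force: [0.4, 0.2, -0.1]
finger_gap: 1.002
```

```bash
python3 - <<'E'
from h import *
d=snap("wrist","w8"); delta([.5845,-.17,.012],tool(-.45)); print(d["s"]["tcp_pos"],d["s"]["ft_force"],d["s"]["joints"].round(1))
cv2.imwrite("pics/w8b.png",cv2.resize(d["img"][:,:,::-1],(800,500)))
d=snap("top","top8");x0,y0,x1,y1=190,130,430,240
cv2.imwrite("pics/t8b.png",cv2.resize(d["img"][y0:y1,x0:x1,::-1],None,fx=3.3,fy=3.3))
E
```

```text
t 9.53 shift [0.0059 0.1429 0.0031] turn [-0.0001 -0.      0.    ] deg [-0.02 -0.    0.02]
[ 0.58346761 -0.20562111  0.01149747] [ 0.41107112  0.19195316 -0.06690573] [-25.8  37.4  95.2   0.   47.4 -25.4]
```

View pics/w8b.png

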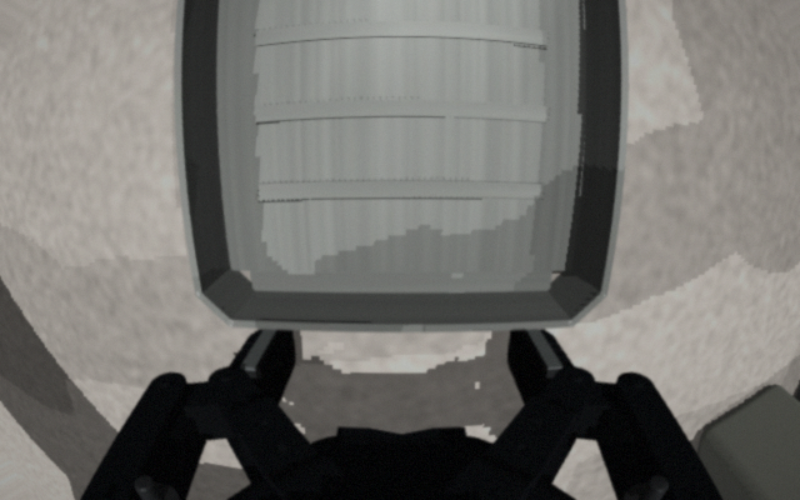

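View pics/t8b.png

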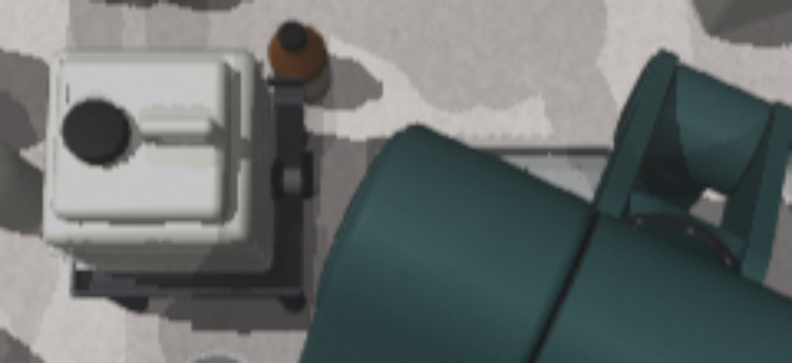

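Call:
step_arm --series '[[[0,0.03,0],[0,0,0],1],[[0,0.06,0],[0,0,0],1],[[0.001,0.09,0],[0,0,0],1],[[0.001,0.12,0],[0,0,0],1],[[0.001,0.15,0],[0,0,0],1],[[0.001,0.18,0],[0,0,0],1],[[0.002,0.21,0],[0,0,0],1],[[0.002,0.21,0],[0,0,0],1]]'

```text
time: 10.25
tcp_pos: [0.5836, -0.1525, 0.0114]
tcp_rot: [[0.008, 1.0, 0.0], [1.0, -0.008, 0.0], [0.0, 0.0, -1.0]]
ft_force: [-1.3, 0.9, -0.5]
finger_gap: 1.003
```

Call:
step_arm --series '[[[0,-0.1,0.02],[0,0,0],1],[[0,-0.1,0.18],[0,0,0],1],[[0,-0.1,0.34],[0.02,0,0],1],[[0,-0.1,0.5],[0.04,0,0],1],[[0,0,0.65],[0.06,0,0],1],[[0,0.1,0.8],[0.08,0,0],1],[[0,0.1,0.9],[0.083,0,0],1],[[0,0.1,0.9],[0.083,0,0],1]]'

```text
time: 10.92
tcp_pos: [0.5864, -0.1311, 0.2419]
tcp_rot: [[0.006, 1.0, 0.008], [0.868, -0.009, 0.496], [0.496, 0.004, -0.868]]
ft_force: [1.5, -1.0, -0.4]
finger_gap: 0.998
```

```bash
python3 - <<'E'
from h import *
d=snap("wrist","w9"); print(d["s"]["time"],d["s"]["tcp_pos"],d["s"]["ft_force"],d["s"]["joints"].round(1))
cv2.imwrite("pics/w9b.png",cv2.resize(d["img"][:,:,::-1],(800,500)))
E
```

```text
10.9167 [ 0.58636325 -0.1310511   0.24185643] [ 1.45534741 -0.95814145 -0.42801014] [-34.1  27.8  81.3  24.6  88.4 -38.2]
```

View pics/w9b.png

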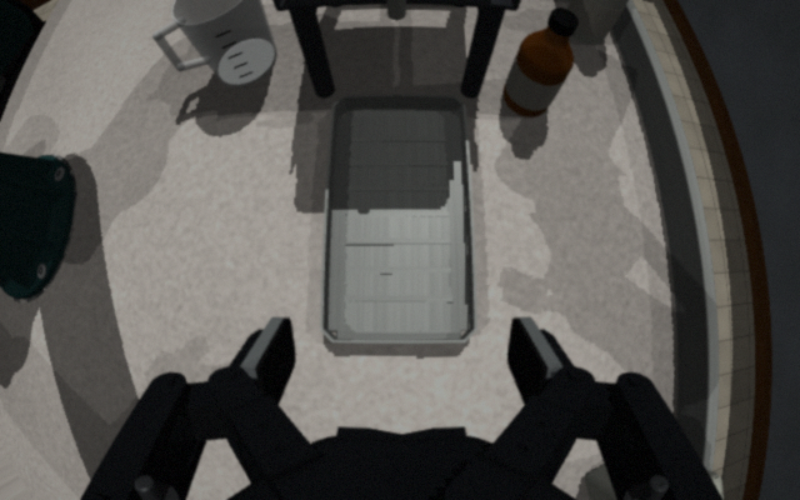

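Measure alignment of the tray's front against the legs.

```bash
python3 - <<'E'
from h import *
d=load("w9")
x0,y0,x1,y1=230,40,410,120
cv2.imwrite("pics/w9c.png",cv2.resize(d["img"][y0:y1,x0:x1,::-1],None,fx=4.4,fy=4.4,interpolation=cv2.INTER_CUBIC))
x0,y0,x1,y1=245,60,395,290
cv2.imwrite("pics/w9d.png",cv2.resize(d["img"][y0:y1,x0:x1,::-1],None,fx=5,fy=2.5,interpolation=cv2.INTER_CUBIC))
E
```

```text
(no output)
```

View pics/w9c.png

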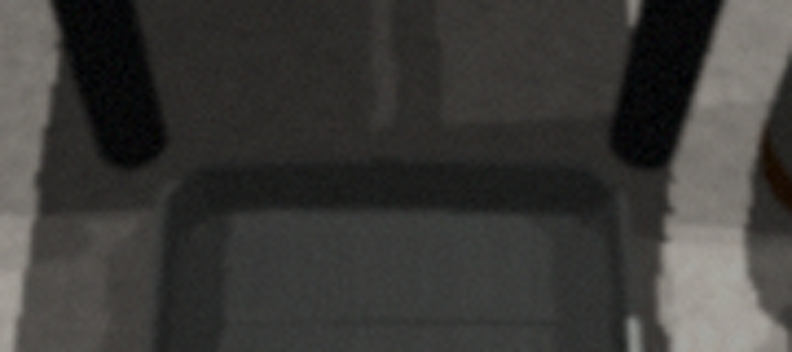

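View pics/w9d.png

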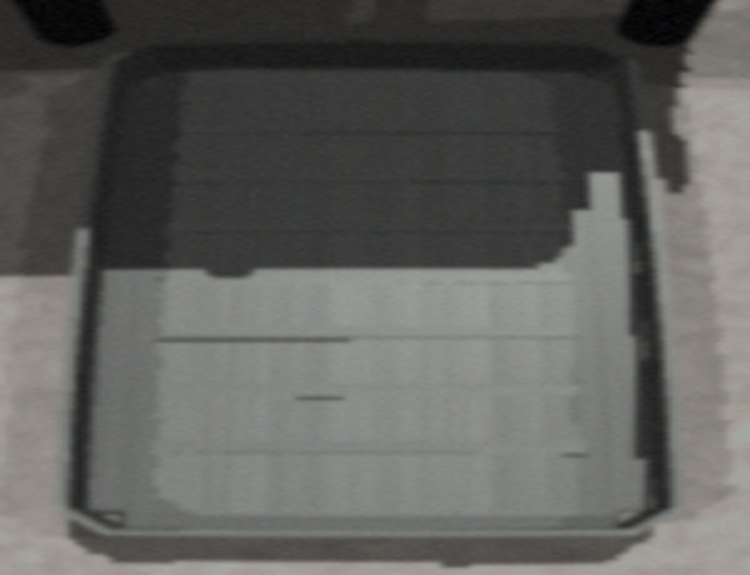

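```bash
python3 - <<'E'
from h import *
d=load("w9")
C=lambda u,v:(230+(u+.5)/4.4-.5,40+(v+.5)/4.4-.5); D=lambda u,v:(245+(u+.5)/5-.5,60+(v+.5)/2.5-.5)
G=lambda l,z:np.array([onz(d,*p,z)[:2] for p in l])
l=G([D(77,232),D(71,400),D(68,500),C(158,250)],.03); r=G([D(641,135),D(660,350),D(674,490),C(627,250)],.03)
fl=np.polyfit(l[:,1],l[:,0],1); fr=np.polyfit(r[:,1],r[:,0],1)
print(l.round(4),r.round(4)); print(fl,fr,"yaw",-np.degrees((fl[0]+fr[0])/2),"centre x at y=0",(fl[1]+fr[1])/2,"front .13",(np.polyval(fl,.13)+np.polyval(fr,.13))/2,"W",fr[1]-fl[1])
f=G([C(220,163),C(400,160),C(580,163)],.03);n=G([D(130,534),D(370,536),D(600,534)],.03); print("front",f.round(4),"rear",n.round(4))
k=G([C(95,150),C(165,145),C(130,168),C(611,150),C(670,152),C(642,168)],0); print("legs",k.round(4), "mid",(k[0]+k[1]+k[3]+k[4])/4,(k[2]+k[5])/2)
E
```

```text
[[ 0.5107  0.0117]
 [ 0.5127 -0.0749]
 [ 0.5128 -0.1233]
 [ 0.5131  0.0954]] [[ 0.6587  0.0669]
 [ 0.6565 -0.0511]
 [ 0.6575 -0.1195]
 [ 0.6598  0.0943]]
[-0.00123344  0.51227485] [0.01203027 0.65814503] yaw -0.30930636170421477 centre x at y=0 0.5852099360902481 front .13 0.5859117299634313 W 0.1458701787080775
front [[0.5311 0.1282]
 [0.589  0.1279]
 [0.6471 0.1276]] rear [[ 0.5279 -0.1394]
 [ 0.5847 -0.14  ]
 [ 0.6391 -0.1401]]
legs [[0.4811 0.158 ]
 [0.5064 0.1584]
 [0.4946 0.149 ]
 [0.6636 0.1549]
 [0.6848 0.1551]
 [0.674  0.1474]] mid [0.58398331 0.156583  ] [0.58431007 0.14823115]
```

Call:
step_arm --series '[[[-0.011,-0.1,0],[0,0,0],1],[[-0.011,-0.18,-0.1],[0,0,0],1],[[-0.011,-0.18,-0.25],[0,0,0],1],[[-0.011,-0.18,-0.4],[0,0,0],1],[[-0.011,-0.18,-0.55],[0,0,0],1],[[-0.011,-0.18,-0.7],[0,0,0],1],[[-0.011,-0.18,-0.82],[0,0,0],1],[[-0.011,-0.18,-0.85],[0,0,0],1]]'

```text
time: 11.63
tcp_pos: [0.5778, -0.1722, 0.0186]
tcp_rot: [[0.012, 1.0, -0.006], [0.866, -0.007, 0.501], [0.501, -0.011, -0.866]]
ft_force: [-0.2, 0.2, -1.0]
finger_gap: 1.002
```

```bash
python3 - <<'E'
from h import *
d=snap("wrist","w10"); delta([.5835,-.16,.012],tool(-.45,30)); print(d["s"]["tcp_pos"],d["s"]["ft_force"],d["s"]["joints"].round(1))
E
```

```text
t 11.68 shift [ 0.0205  0.0495 -0.0308] turn [-0.0002 -0.0016 -0.0001] deg [-0.05 -0.59 -0.03]
[ 0.5777763  -0.17219626  0.01861172] [-0.21573127  0.18493564 -1.0269733 ] [-37.3  44.1  87.3  24.8  70.  -49.7]
```

Call:
step_arm --series '[[[0,0.03,-0.02],[0,0,0],1],[[0,0.03,-0.02],[0,0,0],1],[[0,0.03,-0.02],[0,0,0],1]]'

```text
time: 11.93
tcp_pos: [0.5821, -0.167, 0.0206]
tcp_rot: [[0.007, 1.0, 0.002], [0.868, -0.007, 0.496], [0.496, -0.001, -0.868]]
ft_force: [0.9, -0.0, 0.4]
finger_gap: 1.004
```

```bash
python3 - <<'E'
from h import *
delta([.5835,-.15,.012],tool(-.45,30)); print(env.get_state()["tcp_pos"],env.get_state()["ft_force"])
E
```

```text
t 11.93 shift [ 0.0055  0.068  -0.0344] turn [ 0.0007 -0.0002 -0.0001] deg [ 0.25 -0.08 -0.03]
[ 0.58212419 -0.16698772  0.02059257] [ 0.85338054 -0.02299056  0.39233536]
```

Call:
step_arm --series '[[[0.003,0.02,-0.03],[0,0,0],1],[[0.003,0.05,-0.034],[0,0,0],1],[[0.003,0.075,-0.034],[0,0,0],1],[[0.003,0.1,-0.034],[0,0,0],1],[[0.003,0.12,-0.034],[0,0,0],1],[[0.003,0.14,-0.034],[0,0,0],1],[[0.003,0.16,-0.034],[0,0,0],1],[[0.003,0.16,-0.034],[0,0,0],1]]'

```text
time: 12.6
tcp_pos: [0.5821, -0.1261, 0.0108]
tcp_rot: [[0.008, 1.0, 0.001], [0.867, -0.008, 0.498], [0.498, -0.003, -0.867]]
ft_force: [-0.3, -0.8, 0.5]
finger_gap: 0.997
```

```bash
python3 - <<'E'
from h import *
d=snap("wrist","w11");delta([.584,-.05,.012],tool(-.45,30)); print(env.get_state()["tcp_pos"],env.get_state()["ft_force"])
cv2.imwrite("pics/w11b.png",cv2.resize(d["img"][:,:,::-1],(800,500)))
E
```

```text
t 12.65 shift [0.0084 0.305  0.0053] turn [ 0.0004 -0.0006 -0.    ] deg [ 0.13 -0.21 -0.01]
[ 0.58190313 -0.12624499  0.01068405] [ 0.86417594  0.39238935 -0.36189461]
```

View pics/w11b.png

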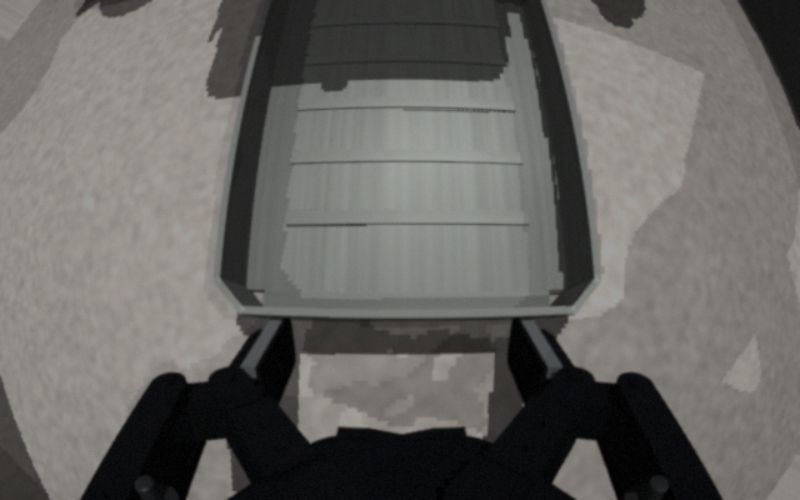

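Call:
step_arm --series '[[[0,0.02,0],[0,0,0],1],[[0,0.04,0],[0,0,0],1],[[0,0.06,0],[0,0,0],1],[[0,0.08,0],[0,0,0],1],[[0.001,0.1,0],[0,0,0],1],[[0.001,0.12,0],[0,0,0],1],[[0.001,0.14,0],[0,0,0],1]]'

```text
time: 13.23
tcp_pos: [0.5823, -0.0917, 0.0105]
tcp_rot: [[0.009, 1.0, 0.001], [0.868, -0.008, 0.497], [0.497, -0.003, -0.868]]
ft_force: [-0.5, -4.6, 1.7]
finger_gap: 0.999
```

```bash
python3 - <<'E'
from h import *
d=snap("wrist","w12");delta([.584,-.05,.012],tool(-.45,30)); print(env.get_state()["tcp_pos"],env.get_state()["ft_force"],env.get_state()["torque"])
cv2.imwrite("pics/w12b.png",cv2.resize(d["img"][:,:,::-1],(800,500)))
E
```

```text
t 13.28 shift [0.008  0.1617 0.0057] turn [ 0.0003 -0.0006 -0.0001] deg [ 0.12 -0.23 -0.02]
[ 0.58198797 -0.09041612  0.01057346] [ 0.76034204 -1.76317848  0.04961005] [-0.50210071 -0.16448632 -0.13250495]
```

View pics/w12b.png

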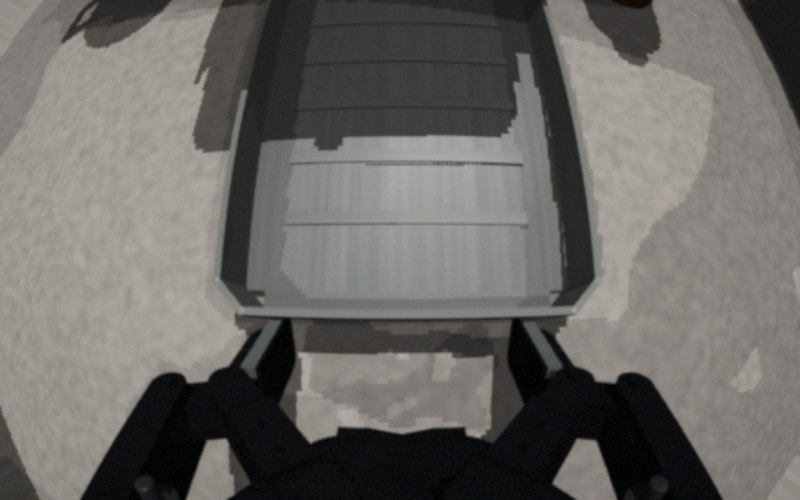

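Call:
step_arm --series '[[[0,0.03,0],[0,0,0],1],[[0,0.06,0],[0,0,0],1],[[0.001,0.09,0],[0,0,0],1],[[0.001,0.12,0],[0,0,0],1],[[0.001,0.15,0],[0,0,0],1],[[0.002,0.18,0],[0,0,0],1],[[0.002,0.21,0],[0,0,0],1],[[0.002,0.24,0],[0,0,0],1]]'

```text
time: 13.95
tcp_pos: [0.5827, -0.0313, 0.0105]
tcp_rot: [[0.009, 1.0, 0.001], [0.868, -0.008, 0.497], [0.497, -0.003, -0.868]]
ft_force: [0.5, -3.4, 1.6]
finger_gap: 1.002
```

Call:
step_arm --series '[[[0,0.03,0],[0,0,0],1],[[0,0.06,0],[0,0,0],1],[[0.001,0.09,0],[0,0,0],1],[[0.001,0.12,0],[0,0,0],1],[[0.001,0.15,0],[0,0,0],1],[[0.002,0.18,0],[0,0,0],1],[[0.002,0.2,0],[0,0,0],1],[[0.002,0.2,0],[0,0,0],1]]'

```text
time: 14.62
tcp_pos: [0.5826, 0.0196, 0.0106]
tcp_rot: [[0.008, 1.0, -0.0], [0.867, -0.007, 0.498], [0.498, -0.005, -0.867]]
ft_force: [-1.2, 0.8, -0.1]
finger_gap: 0.998
```

```bash
python3 - <<'E'
from h import *
d=snap("wrist","w13");delta([.584,.05,.012],tool(-.45,30)); print(env.get_state()["tcp_pos"],env.get_state()["ft_force"],env.get_state()["torque"])
cv2.imwrite("pics/w13b.png",cv2.resize(d["img"][:,:,::-1],(800,500)))
d=snap("top","top13");x0,y0,x1,y1=190,130,430,300
cv2.imwrite("pics/t13b.png",cv2.resize(d["img"][y0:y1,x0:x1,::-1],None,fx=3,fy=3))
E
```

```text
t 14.67 shift [0.0057 0.1233 0.006 ] turn [ 0.0003 -0.0007 -0.0001] deg [ 0.11 -0.26 -0.05]
[0.58256914 0.01918008 0.01049365] [-0.56743258  0.74030208  0.06628784] [-0.19555424 -0.01525597  0.00217849]
```

View pics/w13b.png

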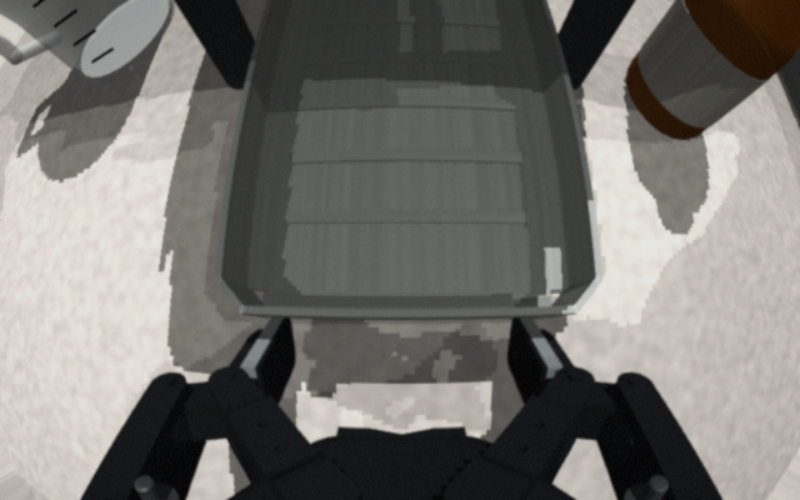

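View pics/t13b.png

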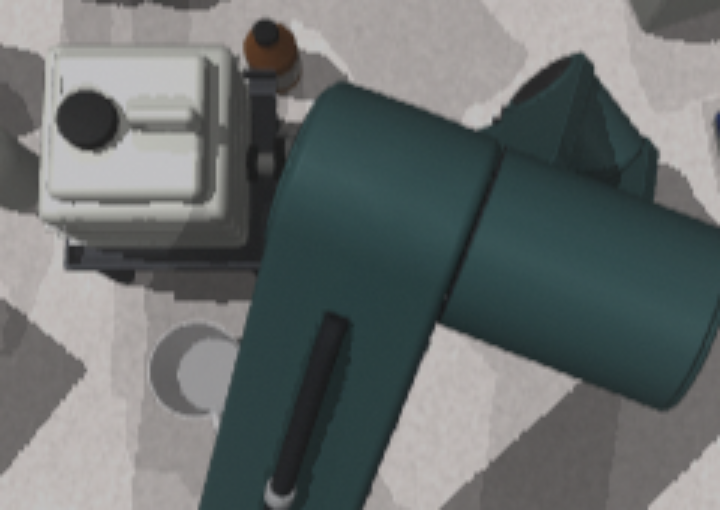

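```bash
python3 - <<'E'
from h import *
d=snap("scene","sc13");x0,y0,x1,y1=200,130,460,345
cv2.imwrite("pics/s13b.png",cv2.resize(d["img"][y0:y1,x0:x1,::-1],None,fx=2.7,fy=2.7))
print(env.get_state()["joints"])
E
```

```text
[-22.17924056  41.04011249  97.92719199  32.96488259  57.94225441
 -43.67547041]
```

View pics/s13b.png

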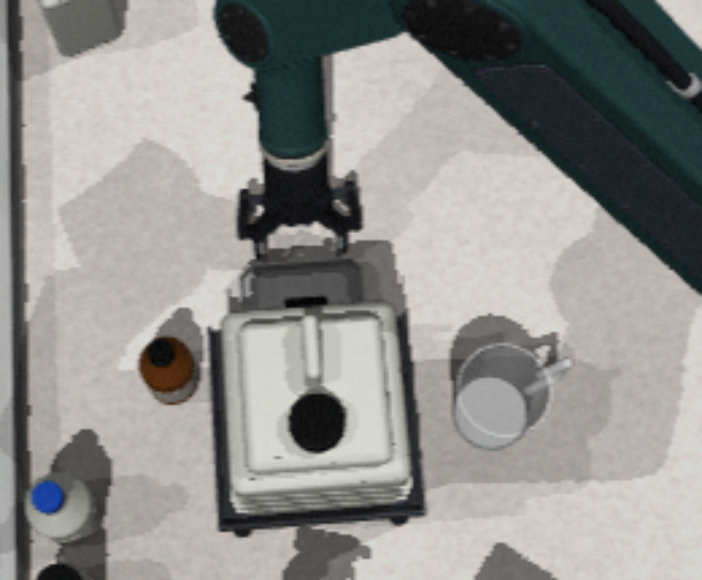

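Call:
step_arm --series '[[[0,0.025,0],[0,0,0],1],[[0,0.05,0],[0,0,0],1],[[0.001,0.07,0],[0,0,0],1],[[0.001,0.085,0],[0,0,0],1],[[0.001,0.095,0],[0,0,0],1],[[0.001,0.105,0],[0,0,0],1],[[0.001,0.11,0],[0,0,0],1]]'

```text
time: 15.35
tcp_pos: [0.5834, 0.0457, 0.0104]
tcp_rot: [[0.008, 1.0, 0.001], [0.868, -0.008, 0.497], [0.497, -0.003, -0.868]]
ft_force: [0.7, -2.5, -2.1]
finger_gap: 1.001
```

Call:
step_arm --series '[[[0,0.007,0],[0,0,0],1],[[0,0.014,0],[0,0,0],1],[[0,0.014,0],[0,0,0],1]]'

```text
time: 15.6
tcp_pos: [0.5834, 0.0492, 0.0105]
tcp_rot: [[0.009, 1.0, 0.001], [0.867, -0.008, 0.497], [0.497, -0.004, -0.867]]
ft_force: [0.4, -1.9, -0.5]
finger_gap: 0.998
```

Call:
step_arm --series '[[[0,0.006,0],[0,0,0],1],[[0,0.012,0],[0,0,0],1]]'

```text
time: 15.77
tcp_pos: [0.5837, 0.0514, 0.0104]
tcp_rot: [[0.008, 1.0, 0.001], [0.868, -0.008, 0.496], [0.496, -0.003, -0.868]]
ft_force: [-1.3, -10.0, 1.6]
finger_gap: 0.997
```

Call:
step_arm --series '[[[0,0.006,0],[0,0,0],1],[[0,0.012,0],[0,0,0],1]]'

```text
time: 15.93
tcp_pos: [0.5839, 0.0517, 0.0103]
tcp_rot: [[0.007, 1.0, 0.002], [0.87, -0.007, 0.493], [0.493, -0.002, -0.87]]
ft_force: [-8.0, -24.5, 9.7]
finger_gap: 1.001
```

Call:
step_arm --series '[[[0,-0.02,0],[0,0,0],1],[[0,-0.06,0],[0,0,0],1],[[0,-0.16,0],[0,0,0],1],[[0,-0.3,0.05],[0,0,0],1],[[0,-0.4,0.2],[0,0,0],1],[[0,-0.5,0.3],[0,0,0],1],[[0,-0.55,0.4],[0,0,0],1],[[0,-0.55,0.45],[0,0,0],1]]'

```text
time: 16.6
tcp_pos: [0.5855, -0.0864, 0.126]
tcp_rot: [[0.009, 1.0, 0.007], [0.869, -0.011, 0.495], [0.495, 0.001, -0.869]]
ft_force: [0.7, 0.1, -0.0]
finger_gap: 0.998
```

Call:
step_arm --series '[[[0,-0.05,0],[0.02,0,0],1],[[0,-0.1,0],[0.03,0,0],1],[[0,-0.1,0],[0.03,0,0],1]]'

```text
time: 16.85
tcp_pos: [0.5834, -0.1103, 0.1213]
tcp_rot: [[0.012, 1.0, 0.002], [0.757, -0.01, 0.653], [0.653, -0.006, -0.757]]
ft_force: [-0.1, -1.4, -0.2]
finger_gap: 0.998
```

```bash
python3 - <<'E'
from h import *
d=snap("wrist","w14"); print(env.get_state()["tcp_pos"],env.get_state()["ft_force"],env.get_state()["time"])
cv2.imwrite("pics/w14b.png",cv2.resize(d["img"][:,:,::-1],(800,500)))
d=snap("top","top14");x0,y0,x1,y1=150,90,460,290
cv2.imwrite("pics/t14b.png",cv2.resize(d["img"][y0:y1,x0:x1,::-1],None,fx=2.5,fy=2.5))
d=snap("scene","sc14");x0,y0,x1,y1=200,80,420,400
cv2.imwrite("pics/s14b.png",cv2.resize(d["img"][y0:y1,x0:x1,::-1],None,fx=1.85,fy=1.85))
E
```

```text
[ 0.58316291 -0.10866764  0.1215203 ] [-0.85830403 -0.41678247 -0.1877266 ] 16.9
```

View pics/w14b.png

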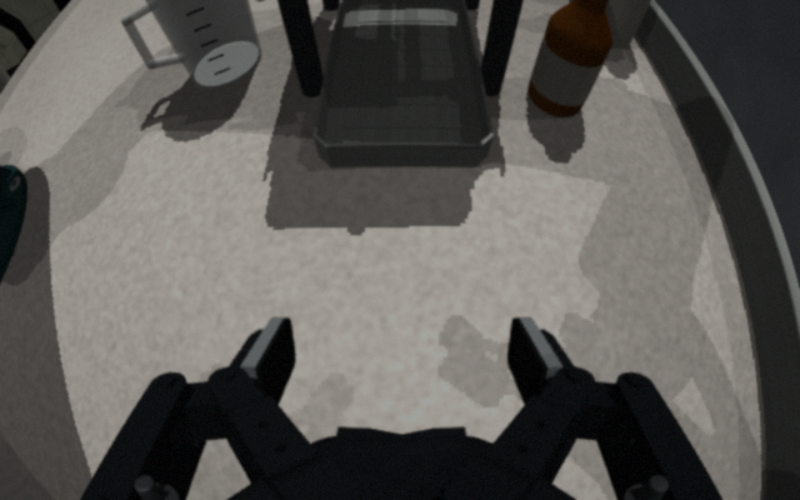

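View pics/t14b.png

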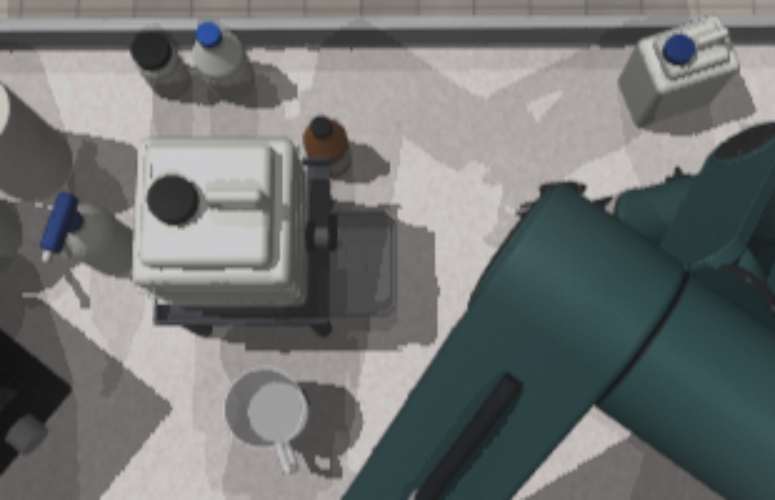

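View pics/s14b.png

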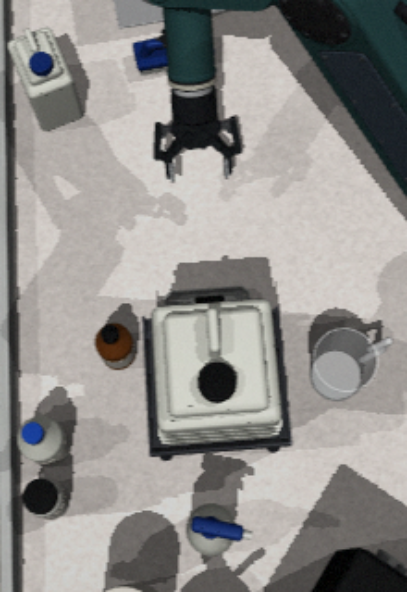

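```bash
python3 - <<'E'
from h import *
d=load("w14")
x0,y0,x1,y1=215,0,425,140
a=d["img"][y0:y1,x0:x1,::-1].astype(float)*1.8
cv2.imwrite("pics/w14c.png",cv2.resize(a.clip(0,255).astype(np.uint8),None,fx=3.8,fy=3.8,interpolation=cv2.INTER_CUBIC))
E
```

```text
(no output)
```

View pics/w14c.png

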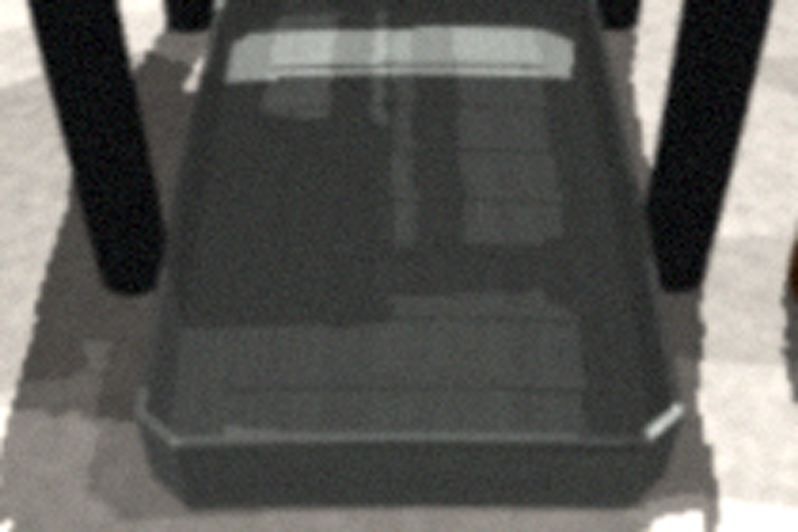

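```bash
python3 - <<'E'
from h import *
d=load("w14");k=3.8
C=lambda u,v:(215+(u+.5)/k-.5,(v+.5)/k-.5)
for n,p,z in [("rimL",(180,444),.03),("rimR",(645,441),.03),("rim corner L",(137,405),.03),("rim corner R",(684,405),.03),("baseL",(200,507),0),("baseR",(625,505),0),("leg L",(130,294),0),("leg R",(682,291),0)]: print(n,onz(d,*C(*p),z).round(4))
E
```

```text
rimL [0.5251 0.0578 0.03  ]
rimR [0.6488 0.0573 0.03  ]
rim corner L [0.5115 0.0725 0.03  ]
rim corner R [0.6615 0.0706 0.03  ]
baseL [0.5259 0.0583 0.    ]
baseR [0.648  0.0575 0.    ]
leg L [0.4937 0.1491 0.    ]
leg R [0.6781 0.1479 0.    ]
```

Call:
step_arm --series '[[[0,-0.08,0],[0.02,0,0],1],[[0,-0.16,0],[0.04,0,0],1],[[0,-0.2,0],[0.055,0,0],1],[[0,-0.2,0],[0.06,0,0],1],[[0,-0.2,0],[0.06,0,0],1]]'

```text
time: 17.42
tcp_pos: [0.583, -0.1569, 0.1211]
tcp_rot: [[0.012, 1.0, 0.0], [0.464, -0.006, 0.886], [0.886, -0.01, -0.464]]
ft_force: [0.3, -0.3, 0.7]
finger_gap: 0.996
```

```bash
python3 - <<'E'
from h import *
d=snap("wrist","w15"); print(env.get_state()["tcp_pos"],env.get_state()["time"],ray(d,320,200))
cv2.imwrite("pics/w15b.png",cv2.resize(d["img"][:,:,::-1],(800,500)))
x0,y0,x1,y1=215,0,425,160
a=d["img"][y0:y1,x0:x1,::-1].astype(float)*2
cv2.imwrite("pics/w15c.png",cv2.resize(a.clip(0,255).astype(np.uint8),None,fx=3.6,fy=3.6,interpolation=cv2.INTER_CUBIC))
E
```

```text
[ 0.58324001 -0.15616714  0.12217994] 17.4667 (array([ 0.58410125, -0.23974393,  0.25184853]), array([-0.00726181,  0.70445849, -0.70970804]))
```

View pics/w15b.png

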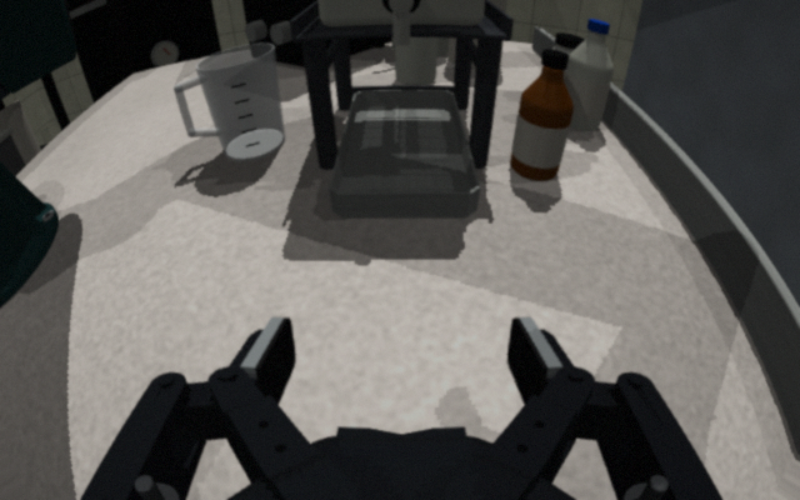

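View pics/w15c.png

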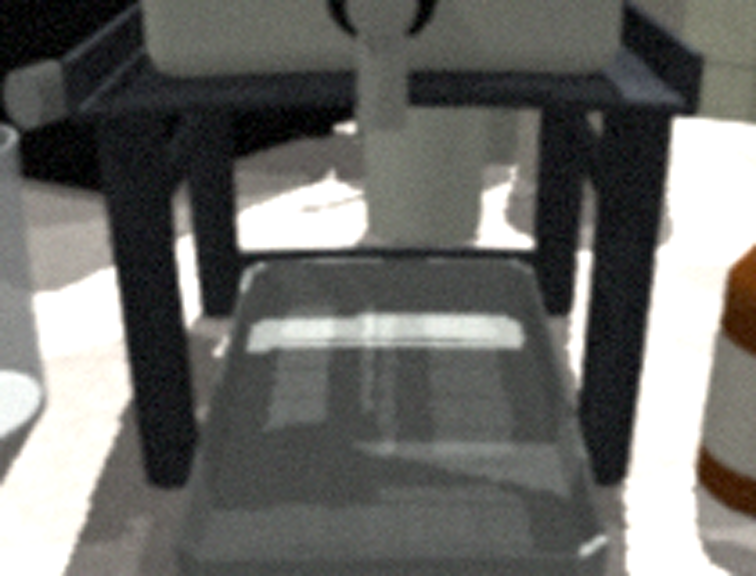

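```bash
python3 - <<'E'
from h import *
s=env.get_state(); print(s["time"],s["tcp_pos"],s["ft_force"]); print(env.hand_in())
E
```

```text
17.4667 [ 0.58324001 -0.15616714  0.12217994] [ 0.60849458 -0.73942085  1.1495741 ]
the job is handed in; nothing more can be done
None
```

I squared the tray to the stand with a two-finger push on its side. Then I pushed its near end with the fingertips, between the front legs and up to the crossbar. The job is handed in at 17.5 s of robot time.

**Seating:** the tray slid freely until the fingertips had moved to y ≈ 0.0515 m. There the wrist reading along the push rose to 24.5 N while the tool all but stopped, so I backed off.

**Last look with the wrist camera:**
- The near end lay at y ≈ 0.0575 m, against an expected 0.057 m.
- The near end was parallel to the line of the front legs to within about 0.5°.
- The far end was visible just in front of the crossbar, and the tray lay under the tap.

**Bystanders and clearance:** the jug, amber bottle, spray and brush looked in place in the pictures, judged by eye and not re-measured. The brush was partly hidden in the last scene view. The gripper was about 0.2 m clear of the tray.

**Disagreements:** the wrist camera showed the tray's rim a few millimetres narrower than stated, 143 to 146 mm against 150 mm. Sideways readings between views differed by about 2 mm. The tray passed the legs with under 5 N along the push at the two readings taken there.

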